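# Tip the setting plate out of its block and lay it on the granite

### The job

Take the steel setting plate, which lies flush in the wooden storage block, and lay it gently on the granite slab for riveting: flat, the same face up, in the middle of the slab and with its long sides along the slab's long sides. To get hold of it, press down gently on its end at the block's thumb notch until it tips up and stays propped there when you let go, then take it by the raised end. Leave the other things and the slab where they are.

Things in the scene. Friction and masses are not known exactly. Their poses are not given: they have to be found in the camera images.
- setting_plate: Loose rectangular steel plate, 88 (x) x 48 (y) x 13 (z) mm, about 0.43 kg (varies by a quarter), four small dark round marks on its top near the +x end. Origin at the centre of its underside; z up out of its top face, x along its length. At the start it lies in the storage block's pocket, its x along the block's x, its top flush with the block's top, so its sides cannot be gripped.
- plate_center (a point): Middle of the setting plate's volume, 6.5 mm above its origin.
- storage_block: Fixed wooden block, 118 (x) x 71 (y) x 46 (z) mm, origin at the centre of its underside, z up. In its top a pocket 94 x 51 mm, centred; end walls 12 mm thick, side walls 10 mm. The -x end wall, towards the robot's right, has a thumb notch 46 mm wide, 12 mm deep. The pocket's floor is level, 13 mm below the top, on the +x side of hollow_edge; towards the notch it is hollow under the plate, 40 mm below the top.
- hollow_edge (a point): Edge of the pocket's level floor (a line along the block's y), 13 mm below the block's top. At the start the plate's centre of mass lies 1.5 to 3.5 mm on its +x side, so the plate lies stably; 1 to 2 N down near the notch end tips it about this edge. Past about 30 degrees it overbalances and stays propped.
- notch (a point): Middle of the thumb notch, at the height of the block's top. Propped, the plate's end on this side stands on the hollow's floor and its other (+x) end about 30 mm above the block's top; the plate's x axis points up and to the robot's left, at 33 to 43 degrees. Pressing the other end does nothing.
- granite_slab: Loose heavy grey granite slab lying flat, 92 (x) x 135 (y) x 26 (z) mm, 0.88 kg; origin at the centre of its underside, long sides along its y.
- slab_top (a point): Centre of the granite slab's top face, 26 mm above the table.
- bone_folder: Bystander: cream bone folder, 150 x 20 x 6 mm, lying between block and slab.
- beeswax: Bystander: round yellow cake of beeswax, 55 mm across, 21 mm high.
- swatches: Bystander: small pile of leather swatches, 52 x 67 x 11 mm.
- cork_block: Bystander: cork sanding block, 56 x 96 x 28 mm.
Mind the look-alikes: they are no part of the job. Several things look just like the storage_block: the one meant starts farthest from the robot's base.

How it is judged:
On the way, in this order (a step that is already met when the one before it is completed fails the run):
1. the plate stands tipped in the block's pocket by itself, its +x end up, nothing touching it but the block (angle between setting_plate's own z axis and vertical between 0.5 and 0.9 rad and horizontal distance between plate_center and storage_block below 0.03 m and height (world z) of plate_center below 0.065 m and angle between setting_plate's own x axis and vertical below 1.2 rad and contact force between setting_plate and the arm below 0.3 N and contact force between setting_plate and the fingers below 0.3 N and linear speed of setting_plate below 0.02 m/s), for 0.3 s.
2. the plate is held in the fingers, clear of the block (height (world z) of plate_center above 0.07 m and contact force between setting_plate and the fingers above 2 N and contact force between setting_plate and storage_block below 0.1 N), for 0.1 s.
At the end, for the whole second after the job is handed in: The plate lies at rest flat on the granite slab (top face up, tilt under 3.4 degrees, underside on the slab's top), its centre within 15 mm of the slab's centre and its length within 10 degrees of the slab's length; the slab and the bystanders are within 20 mm of where they started (horizontal distance between setting_plate and granite_slab below 0.015 m and angle between the x axis of setting_plate and the y axis of granite_slab, either way round below 0.17 rad and angle between setting_plate's own z axis and vertical below 0.06 rad and z of setting_plate in the frame of granite_slab between 0.023 and 0.029 m and linear speed of setting_plate below 0.01 m/s and distance of each of granite_slab, bone_folder, beeswax, swatches, cork_block from where it was at the start of the episode below 0.02 m); the robot touches nothing.
It fails at once if the plate is forced against the storage block with more than 60 N (contact force between setting_plate and storage_block above 60 N).
It fails at once if the plate is dropped or rammed onto the slab (over 100 N) (contact force between setting_plate and granite_slab above 100 N).
It fails at once if a bystander or the slab is pushed more than 30 mm (distance of any of granite_slab, bone_folder, beeswax, swatches, cork_block from where it was at the start of the episode above 0.03 m).
It also fails if it takes over 43 s, if anything falls off the work surface, if the arm or the gripper's body presses on something with over 40 N, if the wrist force passes 120 N, or if a joint passes its speed limit or range.

### The arm

A 6-joint arm with a two-finger parallel gripper is mounted at the origin on the work surface; the furniture and walls round the work are solid. World frame = base frame: x ahead of the robot, y to its left, z up, the work surface at z = 0. Lengths are in m, angles in rad, forces in N, time in s.
With the tool pointing down it reaches from about 0.25 to 0.775 m from the base axis. Payload 4 kg.
Tool frame: the origin (TCP) lies at the very end of the fingers, on their centre line; the grasp point (between the pads) lies 19 mm behind it; z points along the fingers, x is the direction in which the jaws open and shut, and the axes are right-handed (so a half turn about z gives the same grasp; the last joint's range is limited). The gripper opens to 94 mm and grips with 3 to 60 N. Pads are 16 mm wide; open, the fingers measure 119 mm over their backs; the gripper's body (75 mm by 177 mm) begins 78 mm behind the grasp point.
Start: joints at [1.157, 0.087, 1.371, -0, 1.684, -0.103], TCP at [0.168, 0.524, 0.206] pointing down, gripper open.
Joint ranges: [-3.1, 3.1], [-0.76, 2.03], [0.27, 2.55], [-1.08, 4.22], [0.17, 2.65], [-2.57, 2.57]. Speed limits (rad/s): [2.79, 2.79, 3.14, 3.14, 3.14, 3.14].

### API

Orientations are given as [roll, pitch, yaw] about the fixed x, y, z axes, in that order (R = Rz(yaw) Ry(pitch) Rx(roll)).
In Python, from bench import robot, cams, ticket gives the robot as it stands.
- The arm moves only by the tool jog_arm, never from a script. Its argument "series" is a list of rows, each an object of numbers: "x", "y", "z": the shift along the tool's x, y, z in m; "rx", "ry", "rz": the turn, a rotation vector about the tool's x, y, z in degrees. A call has 1 to 12 rows; each row shifts and turns the pose as measured when the row begins, along the tool's axes as they then stand; what a row does not reach is not made up. A row lasts 1/12 s, in which the tool goes at most 41.7 mm and 7.16 degrees, less where a joint would pass 70% of its speed; a pose out of reach is approached as far as the arm can. A call with a gripper value outside its range is refused whole. "claw" is the opening, from 0 (shut) to 1 (fully open), set as the call begins (left out, the last holds). The fingers move at their own pace and stop on an object; the grip force is fixed at half the most. Time passes only in rows, so rows that do not move let the fingers close. It gives the time, the measured TCP pose, the force and the opening at its end, in the units of the state.
- robot.get_obs(): the state, without advancing time (a new reading comes with each control period).
- cams.snapshot(name): name is "scene" or "top" or "wrist"; returns a dict with "img" (480x640x3 uint8, red, green, blue), "mtx" (3x3 intrinsics, pixels), "origin" and "attitude" of the camera in the world. Camera axes: x right, y down, z forward; pixel columns grow to the right and rows downward; lengths in m; the calibration is good to about 2 mm. A picture is of the moment at which its call begins. There is no depth.
- ticket.close_job(): hands the job in, once; it reports no verdict.
Trained networks look in a picture, given as the dict that the camera call returned (one of the last four; its "shot" number tells which), for a name from the list of things; names that differ only in an ending like _2 or _b are one class to them, and where a whole thing is asked for, a point or a joint stands for the part that bears it (a point fixed in the world has none). Each returns a list of dicts, best first, with "p" (0 to 1); they miss things now and then, are a little off and sometimes report something else, mostly with a low value. They report only what shows in the picture. A call takes as long as a camera call. They do not tell look-alikes from the thing itself.
- cams.look_for(thing, picture): "bbox" ([left, top, width, height] in pixels, round what is visible of it).
The state is a dict: "time": time; "joint_positions": joint angles; "qvel": joint speeds; "joint_torque": joint torques, N m; "tool_pos": TCP position; "ee_rot": TCP orientation; "wrist_force": force on the tool from outside, world axes, zero at the start; "wrist_torque": the same for the moment, N m; "width": finger opening in m.
Only numpy, scipy, OpenCV 4.12 (cv2) and the standard library are available. Lean on these libraries where they do the work, as an engineer would, in place of code of your own. Each camera call takes 0.05 s, during which the arm holds its last target.

## Working session

There is one attempt and no reset: what is moved stays moved. The work goes in short steps, Python scripts to look and compute and a tool call to move; the robot and the scene stay as the last step left them, time stands still between calls to the robot, and variables do not carry over. Pictures are saved under pics/ and viewed, and the job is handed in when it is done.

Besides the shell and the picture viewer there is one more tool, called as name(argument=value, ...) on one line, values as JSON. jog_arm: Moves the arm, as the interface text tells. Its arguments: {"type":"object","properties":{"series":{"type":"array","items":{"type":"object","properties":{"x":{"type":"number"},"y":{"type":"number"},"z":{"type":"number"},"rx":{"type":"number"},"ry":{"type":"number"},"rz":{"type":"number"}}}},"claw":{"type":"number"}},"required":["series"]}

```bash
ls; mkdir -p pics; python3 - <<'E'
from bench import robot, cams, ticket
import cv2
print(robot.get_obs())
for n in ("scene","top"):
    s=cams.snapshot(n); cv2.imwrite(f"pics/{n}0.png",s["img"][:,:,::-1]); print(n,s["mtx"],s["origin"],s["attitude"],s["shot"])
    for t in ("storage_block","setting_plate","granite_slab","bone_folder","beeswax","swatches","cork_block"):
        print(t,[(d["bbox"],round(d["p"],2)) for d in cams.look_for(t,s)])
E
```

```text
pics
{'time': 0.0, 'joint_positions': array([ 1.15689736e+00,  8.79390343e-02,  1.37223583e+00, -1.75164285e-06,
        1.68362030e+00, -1.03108151e-01]), 'qvel': array([-0.00113164, -0.00014357,  0.00130504, -0.00221737,  0.00137447,
        0.00057184]), 'joint_torque': array([-1.56386712e-03, -3.40169120e+01, -3.02430046e+01,  7.16681918e-02,
        3.26802337e-02, -1.50625842e-04]), 'tool_pos': array([0.16798182, 0.52313807, 0.20432227]), 'ee_rot': array([-3.14136769e+00,  2.19099250e-03,  1.26000556e+00]), 'wrist_force': array([ 0.18032775,  0.59367532, -0.12547024]), 'wrist_torque': array([0.04864698, 0.02830918, 0.03683394]), 'width': 0.09364725896604933}
scene [[514.63991891   0.         312.59049752]
 [  0.         514.63991891 246.98266984]
 [  0.           0.           1.        ]] [ 0.11430246 -0.86942606  0.77292389] [-2.22683142  0.00910733 -0.47140287] 1
storage_block [([249.6, 281.3, 44.7, 52.3], 0.91), ([255.6, 188.1, 30.3, 40.9], 0.7), ([192.1, 215.2, 37.5, 44.6], 0.62)]
setting_plate [([266.1, 195.1, 16.6, 20.7], 0.78)]
granite_slab [([316.2, 260.8, 53.0, 49.3], 
[... 185 characters left out ...]
], 0.96)]
top [[624.52843573   0.         325.96408196]
 [  0.         624.52843573 235.85595915]
 [  0.           0.           1.        ]] [ 0.36298924 -0.04070327  1.3747596 ] [-3.02548662 -0.00472197 -1.58454452] 2
storage_block [([338.8, 273.8, 58.5, 55.8], 0.81), ([200.2, 287.5, 65.3, 58.0], 0.73), ([174.0, 205.2, 66.9, 55.0], 0.58)]
setting_plate [([182.9, 217.6, 48.8, 33.6], 0.67)]
granite_slab [([326.3, 193.6, 71.1, 54.2], 0.91)]
bone_folder [([292.3, 217.1, 8.6, 65.9], 0.64)]
beeswax [([285.0, 286.8, 27.3, 28.4], 0.66)]
swatches [([289.7, 146.3, 29.1, 29.8], 0.95), ([173.4, 208.1, 64.7, 51.4], 0.3)]
cork_block [([413.9, 292.2, 52.0, 34.7], 0.94), ([182.1, 217.3, 46.6, 30.5], 0.74)]
```

```bash
python3 - <<'E'
import cv2
a=cv2.imread("pics/top0.png"); cv2.imwrite("pics/top0z.png",cv2.resize(a[130:350,150:480],None,fx=2.4,fy=2.4,interpolation=cv2.INTER_CUBIC))
cv2.imwrite("pics/top0b.png",cv2.resize(a[190:355,160:280],None,fx=3.6*1,fy=3.6,interpolation=cv2.INTER_CUBIC))
E
```

```text
(no output)
```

View pics/scene0.png

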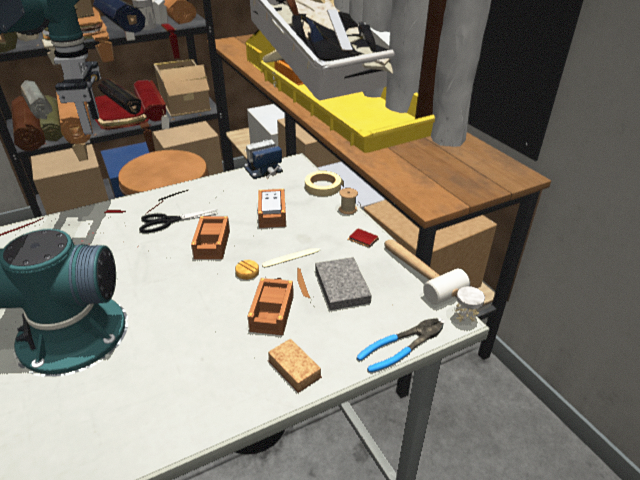

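View pics/top0z.png

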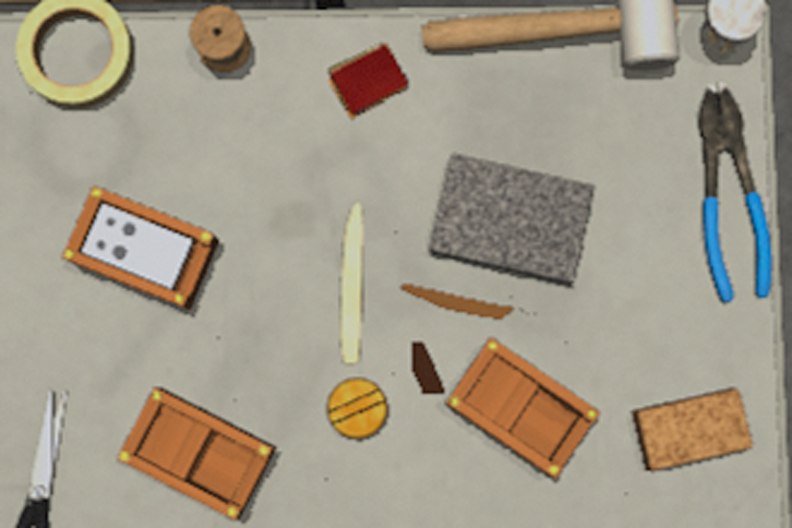

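View pics/top0b.png

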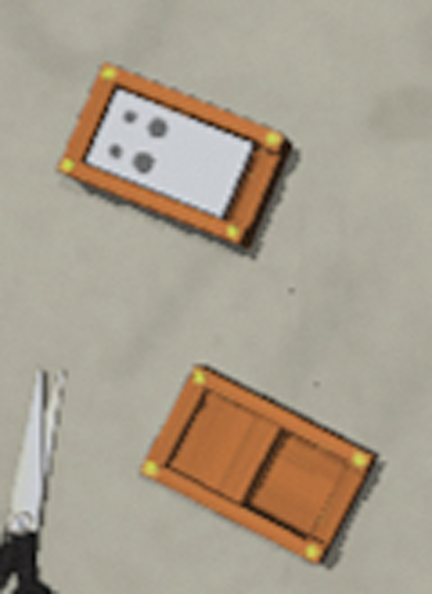

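The storage-block candidates in the top image are (207,232), which holds the plate, and two empty ones at (232,316) and (368,301). The first is highest in the picture, so it's farthest ahead, and it's the only one with a plate showing four dark marks at the +y end. The enlarged crop confirms this. Next I measure the block's corner pins and the slab.

```bash
cat > h.py <<'E'
import numpy as np, cv2
from scipy.spatial.transform import Rotation as Ro
from bench import robot, cams, ticket
def proj(s,P):
    R=Ro.from_euler('xyz',s["attitude"]).as_matrix(); c=(np.atleast_2d(P)-s["origin"])@R; p=c@s["mtx"].T; return p[:,:2]/p[:,2:]
def ray(s,uv,z):
    R=Ro.from_euler('xyz',s["attitude"]).as_matrix(); uv=np.atleast_2d(uv)
    d=np.c_[uv,np.ones(len(uv))]@np.linalg.inv(s["mtx"]).T@R.T
    o=np.array(s["origin"]); return o+d*((z-o[2])/d[:,2:])
E
python3 - <<'E'
from h import *
s=cams.snapshot("top"); im=s["img"]; hsv=cv2.cvtColor(im,cv2.COLOR_RGB2HSV)
m=((hsv[...,0]>22)&(hsv[...,0]<35)&(hsv[...,1]>120)&(hsv[...,2]>120)).astype(np.uint8)
n,l,st,c=cv2.connectedComponentsWithStats(m)
w=ray(s,c,0.046)
for i in range(1,n):
    if st[i,4]>=3 and c[i,1]>190: print(st[i,4],c[i].round(1),w[i].round(4),np.hypot(*w[i,:2]).round(3))
# slab
x,y,ww,h=320,186,84,70
sub=im[y:y+h,x:x+ww].astype(int); g=sub.mean(2)
sat=sub.max(2)-sub.min(2)
mask=cv2.morphologyEx((g<140).astype(np.uint8),cv2.MORPH_CLOSE,np.ones((5,5)))
mask=cv2.morphologyEx(mask,cv2.MORPH_OPEN,np.ones((5,5)))
cn=max(cv2.findContours(mask,0,1)[0],key=cv2.contourArea)
r=cv2.minAreaRect(cn); b=cv2.boxPoints(r)+[x,y]
W=ray(s,b,0.026); print(r,b,W.round(4),W.mean(0))
print([np.linalg.norm(W[i]-W[i-1]) for i in range(4)])
cv2.imwrite("pics/slab.png",cv2.resize(np.hstack([sub[...,::-1].astype(np.uint8),np.repeat(mask[...,None]*255,3,2)]),None,fx=4,fy=4,interpolation=0))
E
```

```text
9 [189.7 209.9] [0.5779 0.2432 0.046 ] 0.627
9 [235. 228.] [0.5374 0.1456 0.046 ] 0.557
9 [178.3 235.1] [0.5236 0.2668 0.046 ] 0.588
7 [224.  253.7] [0.4824 0.1689 0.046 ] 0.511
7 [355.  273.7] [ 0.436  -0.1098  0.046 ] 0.45
8 [214.9 294.1] [0.3968 0.1878 0.046 ] 0.439
4 [307. 294.] [ 0.3944 -0.0072  0.046 ] 0.394
4 [294.5 294.5] [0.3937 0.0193 0.046 ] 0.394
7 [339.  296.7] [ 0.3877 -0.0749  0.046 ] 0.395
7 [307.4 300.7] [ 0.3802 -0.008   0.046 ] 0.38
8 [396.1 301.9] [ 0.3752 -0.1957  0.046 ] 0.423
3 [289.3 304.3] [0.3731 0.0303 0.046 ] 0.374
8 [259.1 317.1] [0.3472 0.0942 0.046 ] 0.36
12 [201.5 319.5] [0.3439 0.2156 0.046 ] 0.406
8 [380.5 325. ] [ 0.3272 -0.1615  0.046 ] 0.365
7 [246.  342.7] [0.2943 0.1218 0.046 ] 0.319
((42.910606384277344, 35.59331512451172), (63.738224029541016, 45.16637420654297), 12.804266929626465) [[326.82908058 236.55205536]
 [336.83889961 192.50884056]
 [398.99213409 206.63457489]
 [388.98231506 250.67778778]] [[ 0.5186 -0.0511  0.026 ]
 [ 0.6155 -0.0744  0.026 ]
 [ 0.5824 -0.2099  0.026 ]
 [ 0.486  -0.1855  0.026 ]] [ 0.55066175 -0.13020529  0.026     ]
[np.float64(0.13829653328739075), np.float64(0.09965651820537035), np.float64(0.13945216517780293), np.float64(0.09944361070681425)]
```

View pics/slab.png

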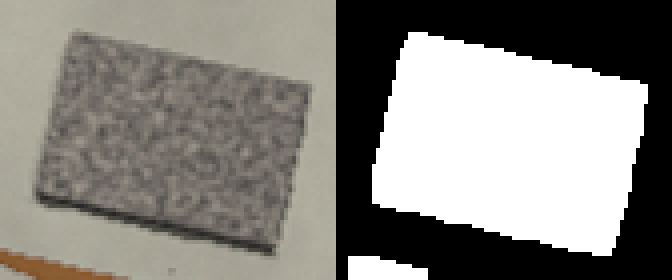

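The block's pins are 106 x 59 mm apart, as expected. Its centre is about (0.530, 0.206) and its x axis points along about 67°. The slab's yaw is about −13.7°. I move over the block, tool yaw −23°, and shut the fingers.

jog_arm(series=[{"x": -0.019,"y": 0.036,"z": 0.002},{"x": -0.019,"y": 0.036,"z": 0.002},{"x": -0.019,"y": 0.036,"z": 0.002},{"x": -0.019,"y": 0.036,"z": 0.002},{"x": -0.019,"y": 0.036,"z": 0.002},{"x": -0.019,"y": 0.036,"z": 0.002},{"x": -0.019,"y": 0.036,"z": 0.002},{"x": -0.019,"y": 0.036,"z": 0.002},{"x": -0.019,"y": 0.036,"z": 0.002},{"x": -0.019,"y": 0.036,"z": 0.002},{"x": -0.019,"y": 0.036,"z": 0.002},{"x": -0.019,"y": 0.036,"z": 0.002}])

```text
invalid input
```

jog_arm(series=[{"rz": 7.1},{"rz": 7.1},{"rz": 7.1},{"rz": 7.1},{"rz": 7.1},{"rz": 7.1},{"rz": 7.1},{"rz": 7.1},{"rz": 7.1},{"rz": 7.1},{"rz": 7.1},{"rz": 7.1}])

```text
invalid input
```

jog_arm(series=[{"x": -0.019,"y": 0.036,"z": 0.002,"rx": 0,"ry": 0,"rz": 0},{"x": -0.019,"y": 0.036,"z": 0.002,"rx": 0,"ry": 0,"rz": 0}])

```text
time: 1.02
tool_pos: [0.2218, 0.4689, 0.2011]
ee_rot: [-3.139, -0.002, 1.272]
wrist_force: [0.3, 0.1, -0.8]
width: 0.0942
```

jog_arm(series=[{"x": -0.019,"y": 0.036,"z": 0.002,"rx": 0,"ry": 0,"rz": 0},{"x": -0.019,"y": 0.036,"z": 0.002,"rx": 0,"ry": 0,"rz": 0},{"x": -0.019,"y": 0.036,"z": 0.002,"rx": 0,"ry": 0,"rz": 0},{"x": -0.019,"y": 0.036,"z": 0.002,"rx": 0,"ry": 0,"rz": 0},{"x": -0.019,"y": 0.036,"z": 0.002,"rx": 0,"ry": 0,"rz": 0},{"x": -0.019,"y": 0.036,"z": 0.002,"rx": 0,"ry": 0,"rz": 0},{"x": -0.019,"y": 0.036,"z": 0.002,"rx": 0,"ry": 0,"rz": 0},{"x": -0.019,"y": 0.036,"z": 0.002,"rx": 0,"ry": 0,"rz": 0},{"x": -0.019,"y": 0.036,"z": 0.002,"rx": 0,"ry": 0,"rz": 0},{"x": -0.019,"y": 0.036,"z": 0.002,"rx": 0,"ry": 0,"rz": 0}], claw=0)

```text
time: 1.85
tool_pos: [0.5159, 0.1734, 0.1813]
ee_rot: [3.14, -0.008, 1.278]
wrist_force: [-0.6, 1.0, -0.1]
width: 0.0307
```

jog_arm(series=[{"x": 0,"y": 0,"z": 0,"rx": 0,"ry": 0,"rz": 7.1},{"x": 0,"y": 0,"z": 0,"rx": 0,"ry": 0,"rz": 7.1},{"x": 0,"y": 0,"z": 0,"rx": 0,"ry": 0,"rz": 7.1},{"x": 0,"y": 0,"z": 0,"rx": 0,"ry": 0,"rz": 7.1},{"x": 0,"y": 0,"z": 0,"rx": 0,"ry": 0,"rz": 7.1},{"x": 0,"y": 0,"z": 0,"rx": 0,"ry": 0,"rz": 7.1},{"x": 0,"y": 0,"z": 0,"rx": 0,"ry": 0,"rz": 7.1},{"x": 0,"y": 0,"z": 0,"rx": 0,"ry": 0,"rz": 7.1},{"x": 0,"y": 0,"z": 0,"rx": 0,"ry": 0,"rz": 7.1},{"x": 0,"y": 0,"z": 0,"rx": 0,"ry": 0,"rz": 7.1},{"x": 0,"y": 0,"z": 0,"rx": 0,"ry": 0,"rz": 7.1},{"x": 0,"y": 0,"z": 0,"rx": 0,"ry": 0,"rz": 7.1}])

```text
time: 2.85
tool_pos: [0.5228, 0.1625, 0.1788]
ee_rot: [-3.137, -0.002, -0.227]
wrist_force: [0.6, 0.7, 0.2]
width: 0.0005
```

Yaw −13°, about 10° left to turn. I take a wrist picture here to refine.

```bash
python3 - <<'E'
from h import *
s=cams.snapshot("wrist"); cv2.imwrite("pics/w1.png",s["img"][:,:,::-1]); print(s["origin"],s["attitude"],s["mtx"])
o=robot.get_obs(); print(o["tool_pos"],o["ee_rot"])
hsv=cv2.cvtColor(s["img"],cv2.COLOR_RGB2HSV)
m=((hsv[...,0]>22)&(hsv[...,0]<35)&(hsv[...,1]>120)&(hsv[...,2]>120)).astype(np.uint8)
n,l,st,c=cv2.connectedComponentsWithStats(m)
w=ray(s,c,0.046)
for i in range(1,n):
    if st[i,4]>=30: print(st[i,4],c[i].round(1),w[i].round(4))
E
```

```text
[0.53912815 0.23040941 0.35809199] [ 2.90006655e+00 -6.74651344e-04 -2.25792919e-01] [[384.81576334   0.         325.29933352]
 [  0.         384.81576334 245.93059712]
 [  0.           0.           1.        ]]
[0.52282807 0.16247641 0.17875337] [-3.13719554e+00 -1.85996087e-03 -2.30489147e-01]
```

View pics/w1.png

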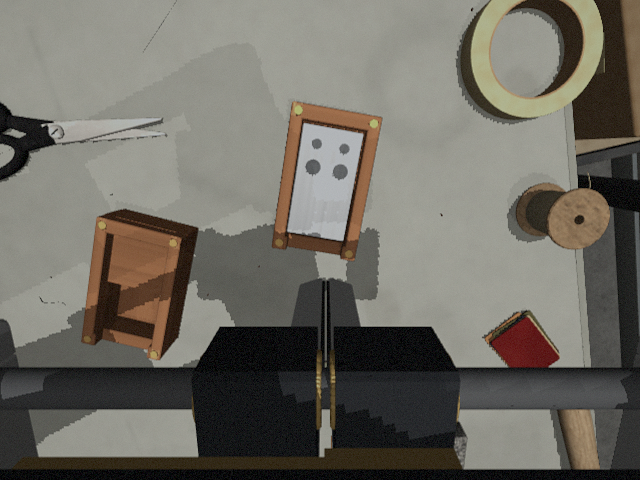

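The wrist view shows the block's pins at (298,110), (376,124), (279,244) and (348,254). The plate in it spans (303,124) to (353,240), with its marks at the far (+x) end.

```bash
python3 - <<'E'
from h import *
s=dict(mtx=np.array([[384.81576334,0,325.29933352],[0,384.81576334,245.93059712],[0,0,1]]),origin=[0.53912815,0.23040941,0.35809199],attitude=[2.90006655,-6.74651344e-04,-2.25792919e-01])
im=cv2.imread("pics/w1.png")
hsv=cv2.cvtColor(im,cv2.COLOR_BGR2HSV)
pins=[]
for u,v in [(298,110),(376,124),(279,244),(348,254)]:
    sub=hsv[v-10:v+11,u-10:u+11].astype(int); m=((sub[...,0]>20)&(sub[...,0]<40)&(sub[...,1]>90))
    yy,xx=np.nonzero(m); pins.append((u-10+xx.mean(),v-10+yy.mean())); print(pins[-1],m.sum())
w=ray(s,pins,.046); print(w.round(4),w.mean(0))
d=(w[0]+w[1]-w[2]-w[3])/2; print(np.linalg.norm(d),np.degrees(np.arctan2(d[1],d[0])))
a=np.arctan2(d[1],d[0]);C=w.mean(0);xb=np.array([np.cos(a),np.sin(a),0]);yb=np.array([-np.sin(a),np.cos(a),0])
pl=(hsv[...,1]<50)&(hsv[...,2]>140); mm=np.zeros(pl.shape,np.uint8); cv2.fillConvexPoly(mm,np.array(pins)[[0,1,3,2]].astype(np.int32),1)
pl=cv2.morphologyEx((pl&(mm>0)).astype(np.uint8),cv2.MORPH_CLOSE,np.ones((15,15)))
cn=max(cv2.findContours(pl,0,1)[0],key=cv2.contourArea)[:,0]
P=ray(s,cn,.046)-C; q=np.c_[P@xb,P@yb]; print(q.min(0),q.max(0))
E=lambda u:np.round(u,4)
cv2.imwrite("pics/w1z.png",cv2.resize(im[90:270,250:400],None,fx=3.3,fy=3.3,interpolation=2))
E
```

```text
(np.float64(297.74285714285713), np.float64(109.25714285714285)) 70
(np.float64(373.48), np.float64(123.14)) 50
(np.float64(nan), np.float64(nan)) 0
(np.float64(346.0), np.float64(251.0)) 1
[[0.5257 0.2655 0.046 ]
 [0.5804 0.2425 0.046 ]
 [   nan    nan    nan]
 [0.538  0.1473 0.046 ]] [nan nan nan]
nan nan
[nan nan] [nan nan]<stdin>:8: RuntimeWarning: Mean of empty slice.
  ret = ret.dtype.type(ret / rcount)
<stdin>:12: RuntimeWarning: invalid value encountered in cast
```

View pics/w1z.png

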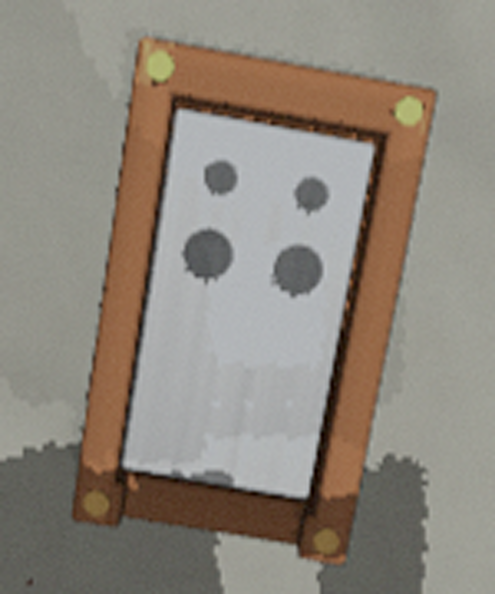

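```bash
python3 - <<'E'
from h import *
s=dict(mtx=np.array([[384.81576334,0,325.29933352],[0,384.81576334,245.93059712],[0,0,1]]),origin=[0.53912815,0.23040941,0.35809199],attitude=[2.90006655,-6.74651344e-04,-2.25792919e-01])
w=ray(s,[(298.5,110.3),(373.6,123.3),(279.1,242.4),(348.8,253.9)],.046); C=w.mean(0)
d=(w[0]+w[1]-w[2]-w[3])/2; a=np.arctan2(d[1],d[0]); print(w.round(4),C,np.linalg.norm(d),np.degrees(a))
xb=np.array([np.cos(a),np.sin(a),0]);yb=np.array([-np.sin(a),np.cos(a),0])
P=ray(s,[(303.6,123.3),(363.6,133.3),(287,232.4),(343.3,240.9)],.046)-C; print(np.c_[P@xb,P@yb].round(4))
T=C-.037*xb; print(T)
E
```

```text
[[0.5261 0.2647 0.046 ]
 [0.5805 0.2424 0.046 ]
 [0.4853 0.167  0.046 ]
 [0.5398 0.1443 0.046 ]] [0.53291308 0.20459331 0.046     ] 0.1060151482595904 67.40204008560478
[[ 0.0441  0.0241]
 [ 0.0446 -0.0232]
 [-0.0435  0.0243]
 [-0.0428 -0.023 ]]
[0.51869537 0.17043403 0.046     ]
```

jog_arm(series=[{"x": 0,"y": 0,"z": 0,"rx": 0,"ry": 0,"rz": 5},{"x": 0,"y": 0,"z": 0,"rx": 0,"ry": 0,"rz": 4.7},{"x": -0.007,"y": -0.009,"z": 0.03,"rx": 0,"ry": 0,"rz": 0},{"x": 0,"y": 0,"z": 0.03,"rx": 0,"ry": 0,"rz": 0},{"x": 0,"y": 0,"z": 0.03,"rx": 0,"ry": 0,"rz": 0},{"x": 0,"y": 0,"z": 0.02,"rx": 0,"ry": 0,"rz": 0},{"x": 0,"y": 0,"z": 0,"rx": 0,"ry": 0,"rz": 0}])

```text
time: 3.48
tool_pos: [0.5235, 0.1751, 0.0692]
ee_rot: [-3.131, -0.01, -0.391]
wrist_force: [-0.4, -0.2, 0.1]
width: 0.0003
```

jog_arm(series=[{"x": -0.003,"y": 0.003,"z": 0.01,"rx": 0,"ry": 0,"rz": 0},{"x": 0,"y": 0,"z": 0.006,"rx": 0,"ry": 0,"rz": 0},{"x": 0,"y": 0,"z": 0.003,"rx": 0,"ry": 0,"rz": 0},{"x": 0,"y": 0,"z": 0,"rx": 0,"ry": 0,"rz": 0}])

```text
time: 3.82
tool_pos: [0.5206, 0.1738, 0.0513]
ee_rot: [-3.13, -0.011, -0.385]
wrist_force: [-0.3, -0.4, -0.9]
width: 0.0003
```

Good. Pressing slowly now.

jog_arm(series=[{"x": -0.001,"y": 0,"z": 0.002,"rx": 0,"ry": 0,"rz": 0},{"x": 0,"y": 0,"z": 0.002,"rx": 0,"ry": 0,"rz": 0},{"x": 0,"y": 0,"z": 0.002,"rx": 0,"ry": 0,"rz": 0},{"x": 0,"y": 0,"z": 0.002,"rx": 0,"ry": 0,"rz": 0},{"x": 0,"y": 0,"z": 0.002,"rx": 0,"ry": 0,"rz": 0}])

```text
time: 4.23
tool_pos: [0.5237, 0.1751, 0.0459]
ee_rot: [-3.125, -0.018, -0.384]
wrist_force: [-0.0, 0.4, 0.6]
width: 0.0001
```

jog_arm(series=[{"x": 0,"y": 0,"z": 0.002,"rx": 0,"ry": 0,"rz": 0},{"x": 0,"y": 0,"z": 0.002,"rx": 0,"ry": 0,"rz": 0},{"x": 0,"y": 0,"z": 0,"rx": 0,"ry": 0,"rz": 0}])

```text
time: 4.48
tool_pos: [0.5239, 0.175, 0.0415]
ee_rot: [-3.125, -0.019, -0.384]
wrist_force: [-0.9, -0.7, -0.0]
width: 0.0007
```

```bash
python3 - <<'E'
from h import *
s=cams.snapshot("scene"); im=s["img"][:,:,::-1]
cv2.imwrite("pics/s2.png",cv2.resize(im[160:260,200:330],None,fx=6,fy=6,interpolation=2))
E
```

```text
(no output)
```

View pics/s2.png

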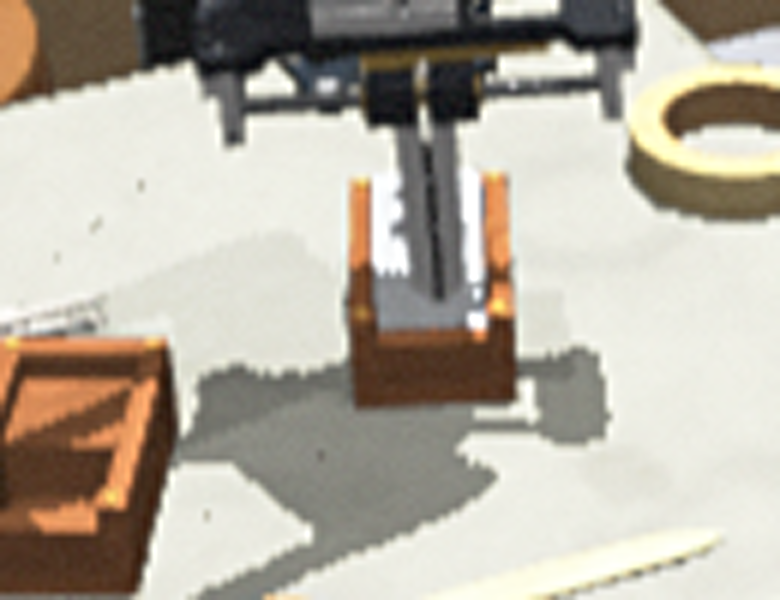

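The plate is tipping: its notch end has sunk and the marks end is rising. Continuing down.

jog_arm(series=[{"x": 0,"y": 0,"z": 0.002,"rx": 0,"ry": 0,"rz": 0},{"x": 0,"y": 0,"z": 0.002,"rx": 0,"ry": 0,"rz": 0},{"x": 0,"y": 0,"z": 0.002,"rx": 0,"ry": 0,"rz": 0},{"x": 0,"y": 0,"z": 0,"rx": 0,"ry": 0,"rz": 0}])

```text
time: 4.87
tool_pos: [0.5241, 0.1752, 0.035]
ee_rot: [-3.125, -0.019, -0.384]
wrist_force: [-0.2, 0.2, 0.1]
width: 0.0003
```

jog_arm(series=[{"x": 0,"y": 0,"z": 0.002,"rx": 0,"ry": 0,"rz": 0},{"x": 0,"y": 0,"z": 0,"rx": 0,"ry": 0,"rz": 0}])

```text
time: 5.03
tool_pos: [0.5247, 0.1756, 0.0339]
ee_rot: [-3.124, -0.02, -0.384]
wrist_force: [-1.1, -0.2, 1.5]
width: 0.0008
```

```bash
python3 - <<'E'
from h import *
s=cams.snapshot("scene"); im=s["img"][:,:,::-1]
cv2.imwrite("pics/s3.png",cv2.resize(im[160:260,200:330],None,fx=6,fy=6,interpolation=2))
E
```

```text
(no output)
```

View pics/s3.png

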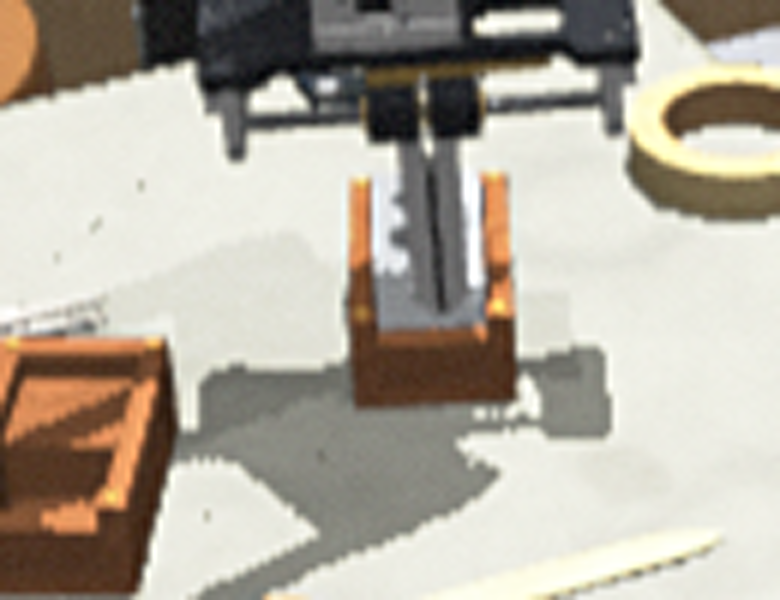

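jog_arm(series=[{"x": 0,"y": 0,"z": 0.002,"rx": 0,"ry": 0,"rz": 0},{"x": 0,"y": 0,"z": 0,"rx": 0,"ry": 0,"rz": 0}])

```text
time: 5.25
tool_pos: [0.5248, 0.1756, 0.0339]
ee_rot: [-3.123, -0.02, -0.384]
wrist_force: [-1.8, -0.4, 2.4]
width: 0.0004
```

It's no longer advancing and the force has risen, so the plate has probably reached the hollow's floor. I lift up and back, then look.

jog_arm(series=[{"x": 0,"y": 0,"z": -0.005,"rx": 0,"ry": 0,"rz": 0},{"x": 0,"y": 0,"z": -0.02,"rx": 0,"ry": 0,"rz": 0},{"x": 0,"y": 0.01,"z": -0.04,"rx": 0,"ry": 0,"rz": 0},{"x": 0,"y": 0.01,"z": -0.04,"rx": 0,"ry": 0,"rz": 0},{"x": 0,"y": 0.01,"z": -0.04,"rx": 0,"ry": 0,"rz": 0},{"x": 0,"y": 0,"z": 0,"rx": 0,"ry": 0,"rz": 0}], claw=0)

```text
time: 5.75
tool_pos: [0.507, 0.1451, 0.1792]
ee_rot: [-3.13, -0.012, -0.382]
wrist_force: [0.4, 0.7, 1.2]
width: 0.0003
```

```bash
python3 - <<'E'
from h import *
s=cams.snapshot("wrist"); im=s["img"][:,:,::-1]; cv2.imwrite("pics/w4.png",im)
print(s["origin"],s["attitude"],robot.get_obs()["tool_pos"])
t=cams.snapshot("scene"); im=t["img"][:,:,::-1]
cv2.imwrite("pics/s4.png",cv2.resize(im[160:260,200:330],None,fx=6,fy=6,interpolation=2))
E
```

```text
[0.53148139 0.20931171 0.35902621] [ 2.90725302 -0.01079223 -0.38134212] [0.50577242 0.14543041 0.17551561]
```

View pics/w4.png

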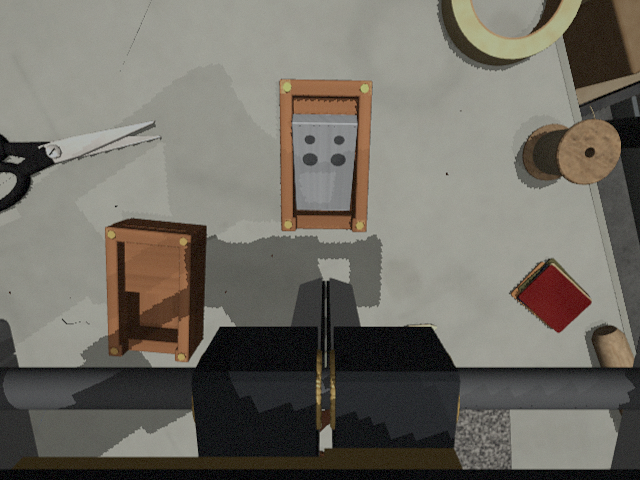

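View pics/s4.png

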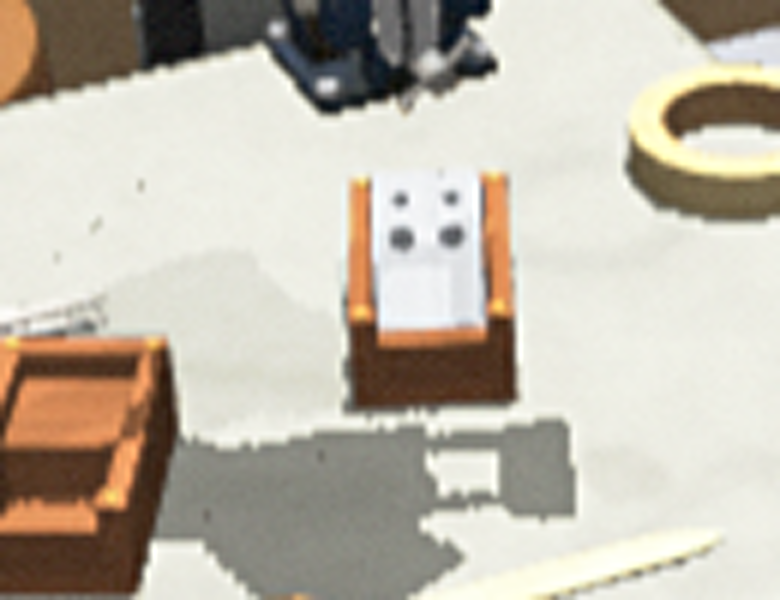

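Propped: the wrist view shows the +x end face as a bright band at rows 115–123, with the plate's foot near row 210. I zoom in to fit the tilt.

```bash
python3 - <<'E'
import cv2
a=cv2.imread("pics/w4.png"); cv2.imwrite("pics/w4z.png",cv2.resize(a[70:240,265:385],None,fx=3.5,fy=3.5,interpolation=2))
E
```

```text
(no output)
```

View pics/w4z.png

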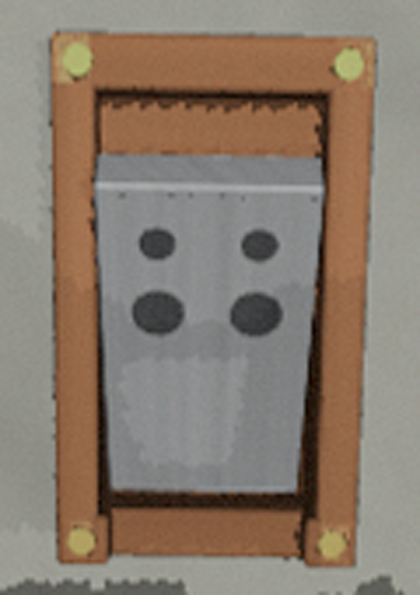

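```bash
python3 - <<'E'
from h import *
from scipy.optimize import least_squares
K=np.array([[384.81576334,0,325.29933352],[0,384.81576334,245.93059712],[0,0,1]])
s=dict(mtx=K,origin=np.array([0.53148139,0.20931171,0.35902621]),attitude=[2.90725302,-0.01079223,-0.38134212])
pins=[(287,87.1),(364.7,88.3),(287.9,224.6),(359.3,225.1)]
w=ray(s,pins,.046);C=w.mean(0);d=(w[0]+w[1]-w[2]-w[3])/2;a=np.arctan2(d[1],d[0])
print(C,np.linalg.norm(d),np.linalg.norm(w[0]-w[1]),np.degrees(a))
C[2]=0
Rb=Ro.from_euler('z',a)
o=.044
P=np.array([[.044,.024,.013],[.044,-.024,.013],[.044,.024,0],[.044,-.024,0],[-.044,.024,.013],[-.044,-.024,.013]])
uv=np.array([(292.1,123.4),(357.3,123.7),(293.3,114.6),(356.4,114.6),(297,210),(350.1,210.6)])
def f(p):
    R=Rb*Ro.from_euler('zyx',[p[4],-p[3],0])
    return (proj(s,C+Rb.apply(p[:3])+R.apply(P))-uv).ravel()
r=least_squares(f,[0,0,.035,.65,0]); p=r.x
print(p,np.degrees(p[3]),np.abs(r.fun).max()); R=Rb*Ro.from_euler('zyx',[p[4],-p[3],0])
for n,q in (("org",[0,0,0]),("ctr",[0,0,.0065]),("grip",[.03,0,.0065]),("+x bot",[.044,0,0]),("-x bot",[-.044,0,0]),("-x top",[-.044,0,.013])): print(n,(C+Rb.apply(p[:3])+R.apply(q)).round(4))
E
```

```text
[0.53276712 0.20466164 0.046     ] 0.1060148414874881 0.05918612195161444 67.1626699839438
[-2.65020407e-03  2.00911362e-04  2.56887978e-02  6.19378754e-01
  8.88287688e-03] 35.48778852330502 0.5623991883384605
org [0.5316 0.2023 0.0257]
ctr [0.5301 0.1988 0.031 ]
grip [0.5393 0.2214 0.0484]
+x bot [0.5451 0.2355 0.0512]
-x bot [5.180e-01 1.691e-01 1.000e-04]
-x top [0.5151 0.1622 0.0107]
```

The free fit puts the foot 6 mm too low, since depth is weak in this view. I constrain the foot to the hollow's floor (z = 0.006).

```bash
cat > fit.py <<'E'
from h import *
from scipy.optimize import least_squares
K=np.array([[384.81576334,0,325.29933352],[0,384.81576334,245.93059712],[0,0,1]])
s=dict(mtx=K,origin=np.array([0.53148139,0.20931171,0.35902621]),attitude=[2.90725302,-0.01079223,-0.38134212])
C=np.array([.5327,.2047,0]); a=np.radians(67.2); Rb=Ro.from_euler('z',a)
P=np.array([[.044,.024,.013],[.044,-.024,.013],[.044,.024,0],[.044,-.024,0],[-.044,.024,.013],[-.044,-.024,.013]])
uv=np.array([(292.1,123.4),(357.3,123.7),(293.3,114.6),(356.4,114.6),(297,210),(350.1,210.6)])
def pose(p):
    R=Rb*Ro.from_euler('zyx',[p[3],-p[2],0]); t=C+Rb.apply([p[0],p[1],.006+.044*np.sin(p[2])]); return R,t
def f(p):
    R,t=pose(p); return (proj(s,t+R.apply(P))-uv).ravel()
r=least_squares(f,[0,0,.65,0]); p=r.x; R,t=pose(p)
if __name__=="__main__":
    print(p,np.degrees(p[2]),r.fun.reshape(-1,2).round(1))
    print("edge at block x", p[0]-.044*np.cos(p[2])+.027/np.tan(p[2]))
    for n,q in (("org",[0,0,0]),("ctr",[0,0,.0065]),("grip",[.03,0,.0065]),("+x bot",[.044,0,0]),("+x top",[.044,0,.013]),("-x top",[-.044,0,.013])): print(n,(t+R.apply(q)).round(4))
E
python3 fit.py
```

```text
[-2.50664016e-03  1.82868262e-04  6.41328149e-01  8.37228111e-03] 36.74539620389724 [[-0.7  0.1]
 [ 0.7  0.5]
 [-0.9 -1. ]
 [ 0.7 -0.3]
 [-0.1  0.5]
 [ 0.4  0.4]]
edge at block x -0.0016004773433247396
org [0.5316 0.2025 0.0323]
ctr [0.5301 0.1989 0.0375]
grip [0.5391 0.2211 0.0555]
+x bot [0.5449 0.2351 0.0586]
+x top [0.5419 0.2279 0.0691]
-x top [0.5152 0.1626 0.0164]
```

Now the fit holds: tilt about 37° and the hollow edge near −1.6 mm, both as described. I open the jaws and tilt the tool to match the plate.

jog_arm(series=[{"x": 0,"y": 0,"z": 0,"rx": 6.3,"ry": 0,"rz": 0},{"x": 0,"y": 0,"z": 0,"rx": 6.3,"ry": 0,"rz": 0},{"x": 0,"y": 0,"z": 0,"rx": 6.3,"ry": 0,"rz": 0},{"x": 0,"y": 0,"z": 0,"rx": 6.3,"ry": 0,"rz": 0},{"x": 0,"y": 0,"z": 0,"rx": 6.3,"ry": 0,"rz": 0},{"x": 0,"y": 0,"z": 0,"rx": 6.3,"ry": 0,"rz": 0},{"x": 0,"y": 0,"z": 0,"rx": 0,"ry": 0,"rz": 0}], claw=1)

```text
time: 6.43
tool_pos: [0.5006, 0.1507, 0.1591]
ee_rot: [-2.449, 0.012, -0.379]
wrist_force: [-0.0, -0.8, -1.0]
width: 0.0438
```

```bash
cat > tgt.py <<'E'
from fit import *
def rel(Rt,pt):
    o=robot.get_obs(); Rc=Ro.from_euler('xyz',o["ee_rot"]); print("tcp",o["tool_pos"].round(4),"f",o["wrist_force"].round(1),"w",o["width"].round(4))
    print("d xyz tool",Rc.inv().apply(pt-o["tool_pos"]).round(4),"rot deg",np.degrees((Rc.inv()*Rt).as_rotvec()).round(1))
Rt=R*Ro.from_matrix(np.array([[0,-1,0],[-1,0,0],[0,0,-1]],float))
G=t+R.apply([.033,0,.0025])
E
python3 - <<'E'
from tgt import *
print(G,Rt.as_euler('xyz')); rel(Rt,G); rel(Rt,t+R.apply([.033,0,.0425])); print(robot.get_obs()["joint_positions"])
E
```

```text
[0.54097248 0.2255643  0.0540686 ] [-2.50028131 -0.00500877 -0.39122629]Traceback (most recent call last):
  File "<stdin>", line 2, in <module>
  File "tgt.py", line 3, in rel
    o=robot.get_obs(); Rc=Ro.from_euler('xyz',o["ee_rot"]); print("tcp",o["tool_pos"].round(4),"f",o["wrist_force"].round(1),"w",o["width"].round(4))
                                                                                                                                 ^^^^^^^^^^^^^^^^
AttributeError: 'float' object has no attribute 'round'
```

```bash
sed -i 's/o\["width"\].round(4)/round(o["width"],4)/' tgt.py; python3 - <<'E'
from tgt import *
rel(Rt,G); rel(Rt,t+R.apply([.033,0,.0425])); print(robot.get_obs()["joint_positions"])
E
```

```text
tcp [0.5006 0.1507 0.1591] f [-0.  -0.8 -1. ] w 0.0438
d xyz tool [0.0111 0.0019 0.1347] rot deg [-2.9  1.2 -0.1]
tcp [0.5006 0.1507 0.1591] f [-0.  -0.8 -1. ] w 0.0438
d xyz tool [ 0.0102 -0.0001  0.0948] rot deg [-2.9  1.2 -0.1]
[-2.71751948e-01 -1.34358712e-01  1.84336233e+00  7.00408309e-01
  1.40535583e+00  1.64182325e-03]
```

jog_arm(series=[{"x": 0,"y": 0,"z": 0,"rx": -2.5,"ry": 1.2,"rz": 0},{"x": 0.005,"y": 0,"z": 0.025,"rx": 0,"ry": 0,"rz": 0},{"x": 0.005,"y": 0,"z": 0.025,"rx": 0,"ry": 0,"rz": 0},{"x": 0,"y": 0,"z": 0.025,"rx": 0,"ry": 0,"rz": 0},{"x": 0,"y": 0,"z": 0.015,"rx": 0,"ry": 0,"rz": 0},{"x": 0,"y": 0,"z": 0,"rx": 0,"ry": 0,"rz": 0},{"x": 0,"y": 0,"z": 0,"rx": 0,"ry": 0,"rz": 0}])

```text
time: 7.02
tool_pos: [0.5278, 0.1986, 0.0738]
ee_rot: [-2.512, 0.011, -0.398]
wrist_force: [0.4, -0.0, 0.2]
width: 0.0903
```

```bash
python3 - <<'E'
from tgt import *
rel(Rt,G)
s=cams.snapshot("wrist"); im=s["img"][:,:,::-1]; cv2.imwrite("pics/w5.png",im)
E
```

```text
tcp [0.5278 0.1986 0.0738] f [ 0.4 -0.   0.2] w 0.0903
d xyz tool [ 0.0019 -0.0126  0.0336] rot deg [ 0.7  0.5 -0.9]
```

View pics/w5.png

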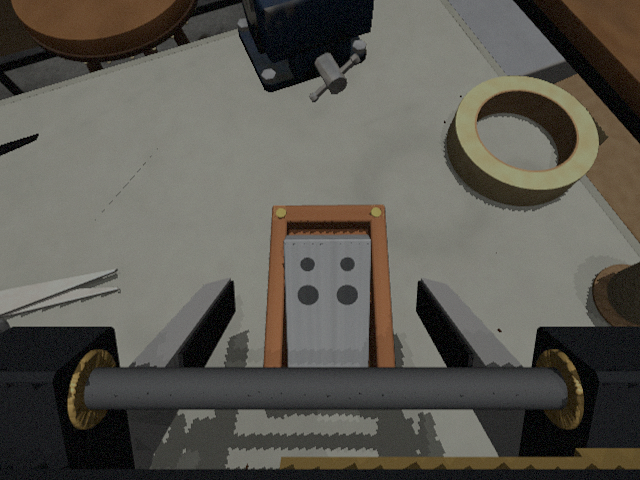

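The jaws straddle the plate, whose +x corners are at (285,238) and (371,238), and the view is square onto its face. I check the fit's prediction against this image and move on.

```bash
python3 - <<'E'
from tgt import *
s=cams.snapshot("wrist"); print(proj(s,t+R.apply(P)).round(1)); print(proj(s,C+Rb.apply([[.053,.0295,.046],[.053,-.0295,.046]])))
E
```

```text
[[283.  239.8]
 [372.  238.6]
 [285.6 234.3]
 [369.5 233.2]
 [289.4 382.5]
 [369.7 381.9]]
[[281.12878989 212.40848701]
 [375.98369479 211.88325015]]
```

jog_arm(series=[{"x": 0.002,"y": -0.0126,"z": 0,"rx": 0,"ry": 0,"rz": 0},{"x": 0,"y": 0,"z": 0.01,"rx": 0,"ry": 0,"rz": 0},{"x": 0,"y": 0,"z": 0.01,"rx": 0,"ry": 0,"rz": 0},{"x": 0,"y": 0,"z": 0,"rx": 0,"ry": 0,"rz": 0}])

```text
time: 7.45
tool_pos: [0.5413, 0.2166, 0.0685]
ee_rot: [-2.511, 0.003, -0.401]
wrist_force: [-0.7, 0.3, 0.2]
width: 0.0939
```

```bash
python3 - <<'E'
from tgt import *
rel(Rt,G)
E
```

```text
tcp [0.5413 0.2166 0.0685] f [-0.7  0.3  0.2] w 0.0939
d xyz tool [-0.0037  0.002   0.0165] rot deg [ 0.6  0.  -0.7]
```

```bash
python3 - <<'E'
from tgt import *
a=cv2.imread("pics/w5.png"); cv2.imwrite("pics/w5z.png",cv2.resize(a[195:325,255:400],None,fx=4.5,fy=4.5,interpolation=2))
s=cams.snapshot("wrist"); im=s["img"][:,:,::-1]; print(proj(s,t+R.apply(P)).round(1))
cv2.imwrite("pics/w6.png",cv2.resize(im[195:355,230:420],None,fx=3.5,fy=3.5,interpolation=2))
E
```

```text
[[268.9 276. ]
 [363.9 274.9]
 [272.3 268. ]
 [361.6 267. ]
 [276.7 423.9]
 [361.9 423.1]]
```

View pics/w6.png

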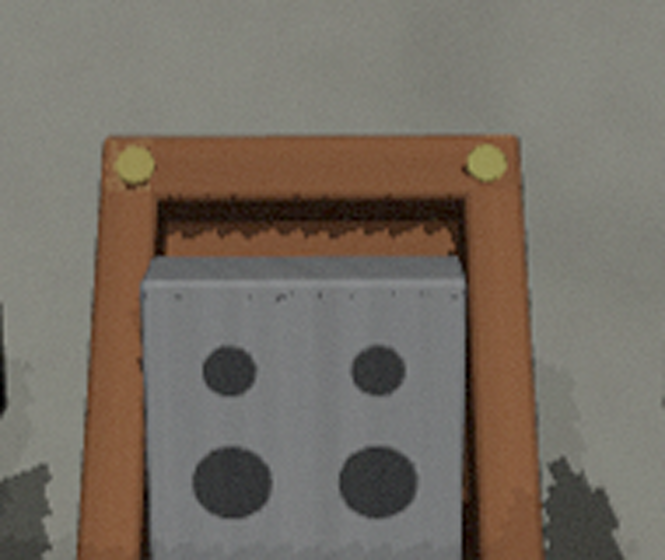

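```bash
python3 - <<'E'
from tgt import *
s1=cams.snapshot("wrist")
pin=C+Rb.apply([[.053,.0295,.046],[.053,-.0295,.046],[-.053,.0295,.046],[-.053,-.0295,.046]])
print(proj(s1,pin).round(1))
uv1=np.array([(270.6,275.6),(363.1,275.3),(272.9,268.7),(362,269.3)]); pv1=np.array([(268.3,242.1),(369.1,241.6)])
pv0=np.array([(287,87.1),(364.7,88.3),(287.9,224.6),(359.3,225.1)])
def pose5(p):
    return Rb*Ro.from_euler('zyx',[p[3],-p[2],0]), C+Rb.apply([p[0],p[1],p[4]])
def sh(s,d,e):
    q=dict(s); q["origin"]=np.array(s["origin"])+d; q["attitude"]=(Ro.from_rotvec(e)*Ro.from_euler('xyz',s["attitude"])).as_euler('xyz'); return q
def f(p):
    Rr,tt=pose5(p); a=sh(s,p[5:8],p[11:14]); b=sh(s1,p[8:11],p[14:17])
    return np.r_[(proj(a,tt+Rr.apply(P))-uv).ravel(),(proj(a,pin)-pv0).ravel(),(proj(b,tt+Rr.apply(P[:4]))-uv1).ravel(),(proj(b,pin[:2])-pv1).ravel(),p[5:11]/.002,p[11:17]/.005]
r=least_squares(f,[0,0,.65,0,.03]+[0]*12); p=r.x; print(p[:5].round(4),np.degrees(p[2]),p[5:].round(4)); print(np.abs(r.fun).max())
Rr,tt=pose5(p); print(tt+Rr.apply([[-.044,0,0],[.044,0,.013],[.033,0,.0025]]),G)
E
```

```text
[[268.4 241.8]
 [368.6 241.4]
 [256.9 443.2]
 [378.4 442.9]]
[-2.400e-03  3.000e-04  6.254e-01  3.600e-03  2.920e-02] 35.83346609055127 [ 0.0001  0.0002  0.0006 -0.0001 -0.     -0.0004 -0.0002  0.0004 -0.0013
  0.0006 -0.0006  0.0012]
0.9750753321138461
[[0.5178034  0.16961655 0.00342723]
 [0.5422124  0.22849038 0.06548425]
 [0.54117469 0.22592087 0.05053196]] [0.54097248 0.2255643  0.0540686 ]
```

The two fits differ by 0–3 mm in height. I go about 1.5 mm deeper than the first fit, which still clears the block's walls.

jog_arm(series=[{"x": -0.004,"y": 0.001,"z": 0.005,"rx": 0,"ry": 0,"rz": -0.7},{"x": 0,"y": 0,"z": 0.005,"rx": 0,"ry": 0,"rz": 0},{"x": 0,"y": 0,"z": 0.004,"rx": 0,"ry": 0,"rz": 0},{"x": 0,"y": 0,"z": 0,"rx": 0,"ry": 0,"rz": 0}])

```text
time: 7.88
tool_pos: [0.5401, 0.2244, 0.056]
ee_rot: [-2.512, -0.006, -0.392]
wrist_force: [0.1, 0.3, 0.3]
width: 0.0936
```

```bash
python3 - <<'E'
from tgt import *
rel(Rt,G)
E
```

```text
tcp [0.5401 0.2244 0.056 ] f [0.1 0.3 0.3] w 0.0936
d xyz tool [ 0.0003 -0.      0.0024] rot deg [ 0.6 -0.1 -0. ]
```

jog_arm(series=[{"x": 0,"y": 0,"z": 0.004,"rx": 0,"ry": 0,"rz": 0},{"x": 0,"y": 0,"z": 0,"rx": 0,"ry": 0,"rz": 0}])

```text
time: 8.05
tool_pos: [0.5408, 0.2268, 0.052]
ee_rot: [-2.512, -0.005, -0.392]
wrist_force: [-0.3, 0.7, 0.1]
width: 0.0935
```

```bash
python3 - <<'E'
from tgt import *
rel(Rt,G)
s=cams.snapshot("scene"); im=s["img"][:,:,::-1]
cv2.imwrite("pics/s7.png",cv2.resize(im[140:250,200:340],None,fx=5.5,fy=5.5,interpolation=2))
E
```

```text
tcp [0.5408 0.2268 0.052 ] f [-0.3  0.7  0.1] w 0.0935
d xyz tool [ 0.0006 -0.0004 -0.0023] rot deg [ 0.7 -0.  -0. ]
```

View pics/s7.png

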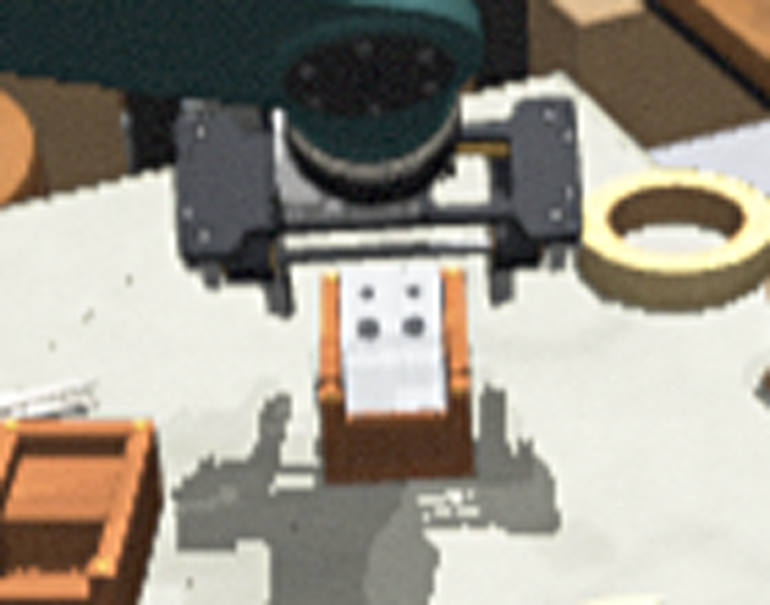

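jog_arm(series=[{"x": 0,"y": 0,"z": 0,"rx": 0,"ry": 0,"rz": 0},{"x": 0,"y": 0,"z": 0,"rx": 0,"ry": 0,"rz": 0},{"x": 0,"y": 0,"z": 0,"rx": 0,"ry": 0,"rz": 0},{"x": 0,"y": 0,"z": 0,"rx": 0,"ry": 0,"rz": 0},{"x": 0,"y": 0,"z": 0,"rx": 0,"ry": 0,"rz": 0},{"x": 0,"y": 0,"z": 0,"rx": 0,"ry": 0,"rz": 0},{"x": 0,"y": 0,"z": 0,"rx": 0,"ry": 0,"rz": 0},{"x": 0,"y": 0,"z": 0,"rx": 0,"ry": 0,"rz": 0}], claw=0.4)

```text
time: 8.77
tool_pos: [0.5417, 0.2264, 0.0531]
ee_rot: [-2.511, -0.007, -0.392]
wrist_force: [-0.3, 0.1, -0.5]
width: 0.0475
```

jog_arm(series=[{"x": 0,"y": -0.003,"z": -0.004,"rx": 0,"ry": 0,"rz": 0},{"x": 0,"y": -0.003,"z": -0.004,"rx": 0,"ry": 0,"rz": 0},{"x": 0,"y": -0.006,"z": -0.008,"rx": 0,"ry": 0,"rz": 0},{"x": 0,"y": -0.006,"z": -0.008,"rx": 0,"ry": 0,"rz": 0},{"x": 0,"y": -0.006,"z": -0.008,"rx": 0,"ry": 0,"rz": 0},{"x": 0,"y": -0.006,"z": -0.008,"rx": 0,"ry": 0,"rz": 0},{"x": 0,"y": -0.006,"z": -0.008,"rx": 0,"ry": 0,"rz": 0},{"x": 0,"y": 0,"z": 0,"rx": 0,"ry": 0,"rz": 0}], claw=0.3)

```text
time: 9.43
tool_pos: [0.5392, 0.2261, 0.1148]
ee_rot: [-2.518, -0.003, -0.392]
wrist_force: [1.9, -0.5, -3.5]
width: 0.0473
```

```bash
python3 - <<'E'
from tgt import *
print(robot.get_obs()["wrist_force"])
s=cams.snapshot("scene"); im=s["img"][:,:,::-1]
cv2.imwrite("pics/s8.png",cv2.resize(im[120:240,200:340],None,fx=5,fy=5,interpolation=2))
s=cams.snapshot("wrist"); im=s["img"][:,:,::-1]; cv2.imwrite("pics/w8.png",im)
E
```

```text
[ 1.94432667 -0.49563646 -3.51621237]
```

View pics/s8.png

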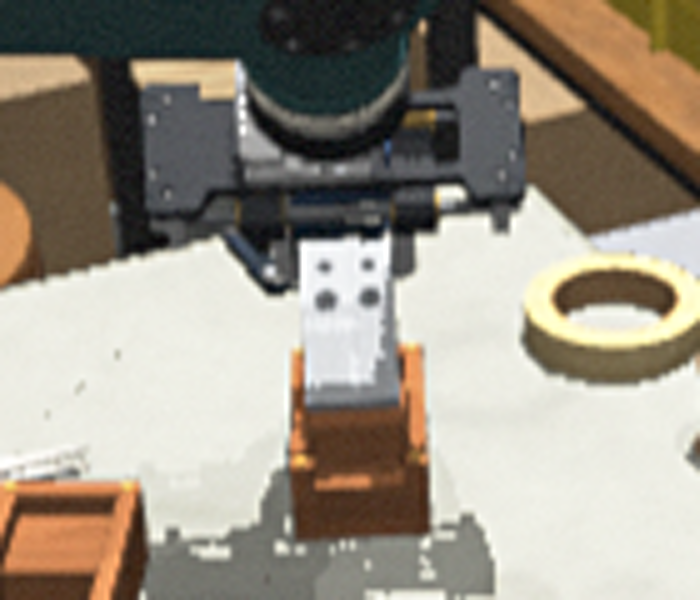

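View pics/w8.png

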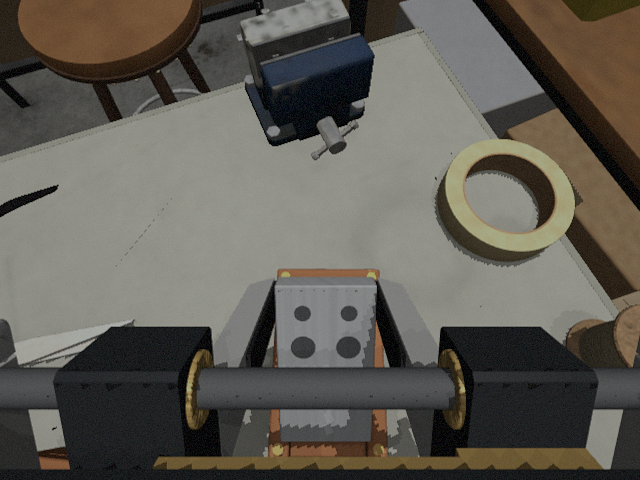

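The plate is held at 47 mm opening, clear of the block and still square to the tool. I lift more and level the tool slowly.

jog_arm(series=[{"x": 0,"y": -0.008,"z": -0.012,"rx": 0,"ry": 0,"rz": 0},{"x": 0,"y": -0.012,"z": -0.016,"rx": 0,"ry": 0,"rz": 0},{"x": 0,"y": -0.008,"z": -0.012,"rx": 0,"ry": 0,"rz": 0},{"x": 0,"y": 0,"z": 0,"rx": -4,"ry": 0,"rz": 0},{"x": 0,"y": 0,"z": 0,"rx": -4,"ry": 0,"rz": 0},{"x": 0,"y": 0,"z": 0,"rx": -4,"ry": 0,"rz": 0},{"x": 0,"y": 0,"z": 0,"rx": -4,"ry": 0,"rz": 0},{"x": 0,"y": 0,"z": 0,"rx": -4,"ry": 0,"rz": 0},{"x": 0,"y": 0,"z": 0,"rx": -4,"ry": 0,"rz": 0},{"x": 0,"y": 0,"z": 0,"rx": -4,"ry": 0,"rz": 0},{"x": 0,"y": 0,"z": 0,"rx": -4,"ry": 0,"rz": 0},{"x": 0,"y": 0,"z": 0,"rx": 0,"ry": 0,"rz": 0}])

```text
time: 10.53
tool_pos: [0.5278, 0.2257, 0.1509]
ee_rot: [-3.113, 0.028, -0.396]
wrist_force: [-0.8, 1.6, -3.8]
width: 0.0477
```

jog_arm(series=[{"x": 0,"y": 0,"z": -0.01,"rx": 0,"ry": 0,"rz": -4.5},{"x": 0,"y": 0,"z": -0.01,"rx": 0,"ry": 0,"rz": -4.5},{"x": 0.005,"y": 0.015,"z": 0,"rx": 0,"ry": 0,"rz": 0},{"x": 0.011,"y": 0.03,"z": 0,"rx": 0,"ry": 0,"rz": 0},{"x": 0.011,"y": 0.03,"z": 0,"rx": 0,"ry": 0,"rz": 0},{"x": 0.011,"y": 0.03,"z": 0,"rx": 0,"ry": 0,"rz": 0},{"x": 0.011,"y": 0.03,"z": 0,"rx": 0,"ry": 0,"rz": 0},{"x": 0.011,"y": 0.03,"z": 0,"rx": 0,"ry": 0,"rz": 0},{"x": 0.011,"y": 0.03,"z": 0,"rx": 0,"ry": 0,"rz": 0},{"x": 0.011,"y": 0.03,"z": 0,"rx": 0,"ry": 0,"rz": 0},{"x": 0.008,"y": 0.02,"z": 0,"rx": 0,"ry": 0,"rz": 0},{"x": 0,"y": 0,"z": 0,"rx": 0,"ry": 0,"rz": 0}])

```text
time: 11.53
tool_pos: [0.5544, -0.0379, 0.1445]
ee_rot: [-3.08, 0.04, -0.222]
wrist_force: [0.6, -0.4, -4.5]
width: 0.0473
```

```bash
python3 - <<'E'
from h import *
print(robot.get_obs()["tool_pos"],robot.get_obs()["ee_rot"])
s=cams.snapshot("wrist"); im=s["img"][:,:,::-1]; cv2.imwrite("pics/w9.png",im); print(s["origin"],s["attitude"])
t=cams.snapshot("top"); im=t["img"][:,:,::-1]; cv2.imwrite("pics/t9.png",cv2.resize(im[130:350,250:480],None,fx=3,fy=2.7,interpolation=2))
E
```

```text
[ 0.55444369 -0.037876    0.1444729 ] [-3.08021113  0.03963296 -0.22175852]
[0.57556289 0.01838256 0.32737577] [ 2.95708607  0.04073006 -0.2208279 ]
```

View pics/w9.png

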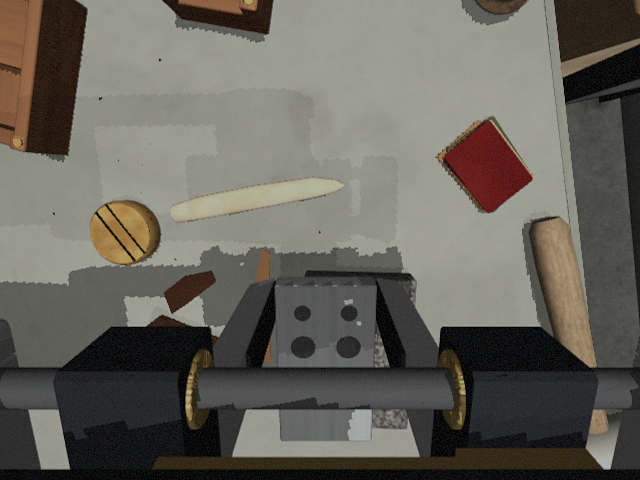

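View pics/t9.png

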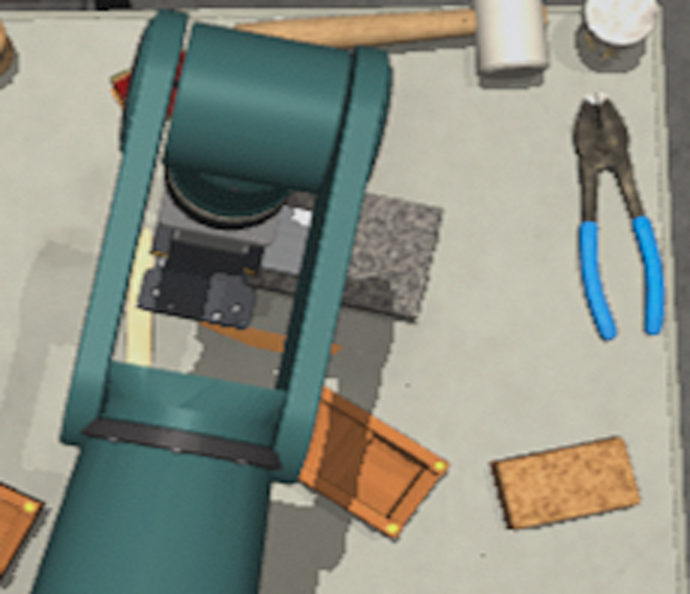

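The plate hasn't slipped: it sits at the same pixels as at lift. I refine the slab from the first top picture and the plate-in-tool offset from this wrist picture.

```bash
cat > slab.py <<'E'
from fit import *
st=dict(mtx=np.array([[624.52843573,0,325.96408196],[0,624.52843573,235.85595915],[0,0,1]]),origin=np.array([0.36298924,-0.04070327,1.3747596]),attitude=[-3.02548662,-0.00472197,-1.58454452])
W=ray(st,[(338.5,194.2),(397.7,207.5),(387.5,246),(329.5,233.5)],.026)
S=W.mean(0); d=(W[0]+W[3]-W[1]-W[2])/2; sy=np.arctan2(d[1],d[0])
if __name__=="__main__":
    print(W.round(4),S,np.degrees(sy),np.linalg.norm(d),np.linalg.norm(W[0]-W[3]),np.linalg.norm(W[1]-W[2]))
    # plate in tool
    s9=dict(mtx=K,origin=np.array([0.57556289,0.01838256,0.32737577]),attitude=[2.95708607,0.04073006,-0.2208279])
    o=np.array([0.55444369,-0.037876,0.1444729]);Rt=Ro.from_euler('xyz',[-3.08021113,0.03963296,-0.22175852])
    M=Ro.from_matrix(np.array([[0,-1,0],[-1,0,0],[0,0,-1]],float))
    uv=np.array([(275.5,286),(377,287),(280.5,440),(371.5,440.5)])
    Q=P[[0,1,4,5]]
    def f(p): return (proj(s9,o+Rt.apply(p[:3]+(Ro.from_rotvec([p[3],0,p[4]])*M).apply(Q)))-uv).ravel()
    r=least_squares(f,[0,.033,.003,0,0]); print(r.x.round(4),np.degrees(r.x[3:]),r.fun.round(1))
E
python3 slab.py
```

```text
[[ 0.6117 -0.078   0.026 ]
 [ 0.5806 -0.207   0.026 ]
 [ 0.4963 -0.1825  0.026 ]
 [ 0.5253 -0.057   0.026 ]] [ 0.55345083 -0.13111625  0.026     ] 76.69954525784814 0.13077507633597169 0.08898832266773211 0.08776934861678816
[0.0013 0.0356 0.0064 0.031  0.0015] [1.77646802 0.08428653] [-0.1  0.3  0.3 -0.4  0.4  0.2 -0.7 -0. ]
```

```bash
python3 - <<'E'
import cv2
a=cv2.imread("pics/w9.png"); cv2.imwrite("pics/w9z.png",cv2.resize(a[255:455,255:425],None,fx=3,fy=3,interpolation=2))
E
```

```text
(no output)
```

View pics/w9z.png

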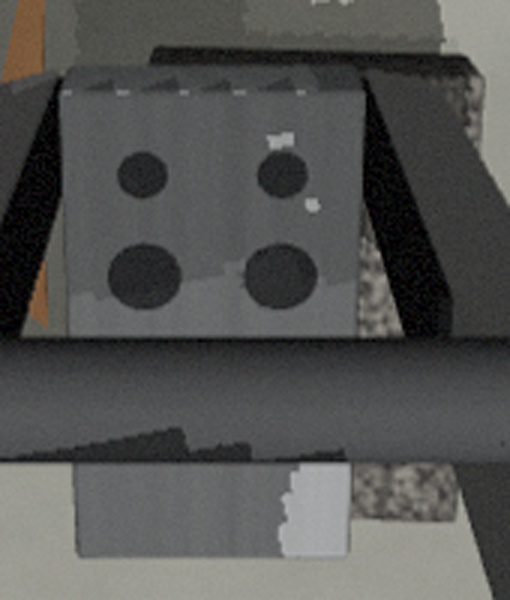

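```bash
cat > rel2.py <<'E'
from h import *
def rel(z,p=(.5615,-.097),yaw=-13.3):
    o=robot.get_obs(); Rc=Ro.from_euler('xyz',o["ee_rot"]); Rt=Ro.from_euler('xyz',[np.pi,0,np.radians(yaw)])
    print(o["time"],"tcp",o["tool_pos"].round(4),"f",o["wrist_force"].round(1),"w",round(o["width"],4))
    print("rot",np.degrees((Rc.inv()*Rt).as_rotvec()).round(1),"d(target axes)",Rt.inv().apply(np.r_[p,z]-o["tool_pos"]).round(4))
if __name__=="__main__": rel(.09)
E
python3 rel2.py
```

```text
11.6333 tcp [ 0.554  -0.0343  0.1448] f [ 0.   0.2 -4.8] w 0.0475
rot [-3.6  2.4  0.7] d(target axes) [0.0217 0.0593 0.0548]
```

jog_arm(series=[{"x": 0,"y": 0,"z": 0,"rx": -3.6,"ry": 2.4,"rz": 0.7},{"x": 0.006,"y": 0.015,"z": 0.008,"rx": 0,"ry": 0,"rz": 0},{"x": 0.006,"y": 0.02,"z": 0.012,"rx": 0,"ry": 0,"rz": 0},{"x": 0.006,"y": 0.015,"z": 0.012,"rx": 0,"ry": 0,"rz": 0},{"x": 0.004,"y": 0.009,"z": 0.01,"rx": 0,"ry": 0,"rz": 0},{"x": 0,"y": 0,"z": 0,"rx": 0,"ry": 0,"rz": 0}])

```text
time: 12.13
tool_pos: [0.5616, -0.0875, 0.1012]
ee_rot: [-3.129, -0.003, -0.223]
wrist_force: [-0.7, -0.1, -4.1]
width: 0.0476
```

```bash
python3 - <<'E'
from rel2 import *
rel(.06)
s=cams.snapshot("scene"); im=s["img"][:,:,::-1]
cv2.imwrite("pics/s10.png",cv2.resize(im[190:320,270:420],None,fx=4.5,fy=4.5,interpolation=2))
E
```

```text
12.1333 tcp [ 0.5616 -0.0875  0.1012] f [-0.7 -0.1 -4.1] w 0.0476
rot [-0.7 -0.2  0.5] d(target axes) [0.0021 0.0092 0.0412]
```

View pics/s10.png

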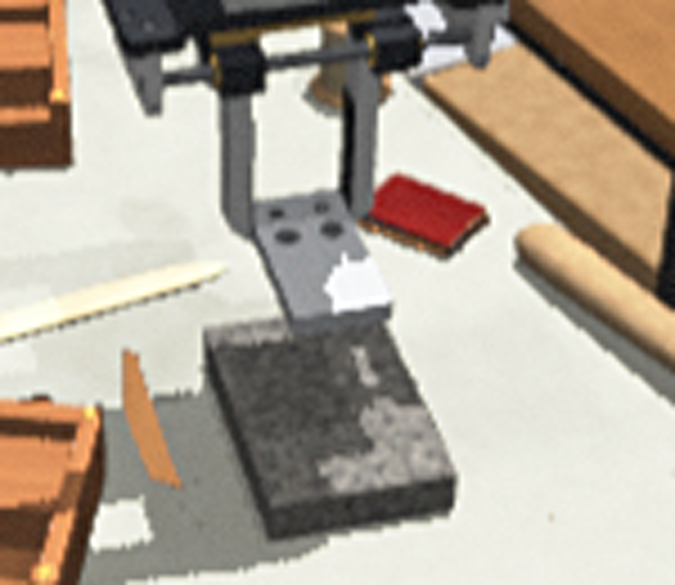

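The scene view shows the plate held level, aligned with the slab and above its near-centre. Lowering.

jog_arm(series=[{"x": 0.002,"y": 0.005,"z": 0.01,"rx": -0.7,"ry": -0.2,"rz": 0.5},{"x": 0,"y": 0.004,"z": 0.01,"rx": 0,"ry": 0,"rz": 0},{"x": 0,"y": 0,"z": 0.01,"rx": 0,"ry": 0,"rz": 0},{"x": 0,"y": 0,"z": 0.008,"rx": 0,"ry": 0,"rz": 0},{"x": 0,"y": 0,"z": 0,"rx": 0,"ry": 0,"rz": 0},{"x": 0,"y": 0,"z": 0,"rx": 0,"ry": 0,"rz": 0}])

```text
time: 12.68
tool_pos: [0.5626, -0.0917, 0.0616]
ee_rot: [-3.137, -0.001, -0.228]
wrist_force: [0.4, -0.4, -4.5]
width: 0.048
```

```bash
python3 - <<'E'
from rel2 import *
rel(.04)
s=cams.snapshot("wrist"); im=s["img"][:,:,::-1]; cv2.imwrite("pics/w11.png",im)
s=cams.snapshot("scene"); im=s["img"][:,:,::-1]
cv2.imwrite("pics/s11.png",cv2.resize(im[200:320,280:400],None,fx=4.5,fy=4.5,interpolation=2))
E
```

```text
12.6833 tcp [ 0.5626 -0.0917  0.0616] f [ 0.4 -0.4 -4.5] w 0.048
rot [-0.3 -0.1  0.2] d(target axes) [0.0002 0.0054 0.0216]
```

View pics/s11.png

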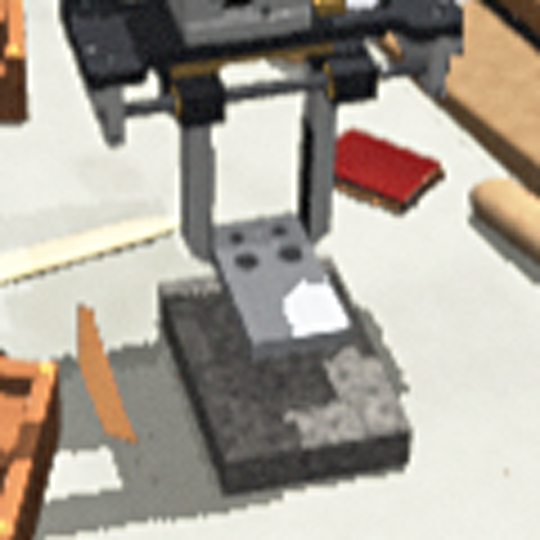

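View pics/w11.png

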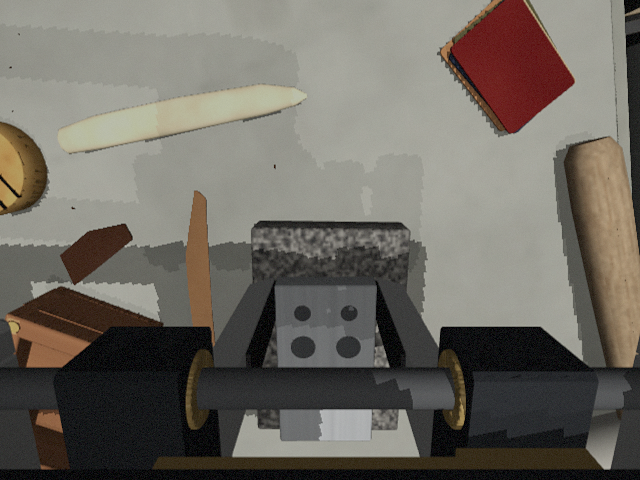

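```bash
python3 - <<'E'
from rel2 import *
s=cams.snapshot("wrist")
W=ray(s,[(252,229),(410,229.5),(397.5,430),(258.5,429)],.026); S=W.mean(0); d=(W[0]+W[1]-W[2]-W[3])/2
print(W.round(4),S,np.linalg.norm(d),np.linalg.norm(W[0]-W[1]),np.degrees(np.arctan2(d[1],d[0])))
a=np.arctan2(d[1],d[0]); y=np.degrees(a)-90
p=S[:2]+.0356*np.array([np.cos(a),np.sin(a)])-.0013*np.array([np.sin(a),-np.cos(a)]); print(p,y); rel(.04,p,y)
E
```

```text
[[ 0.5288 -0.0565  0.026 ]
 [ 0.6165 -0.0772  0.026 ]
 [ 0.5853 -0.2069  0.026 ]
 [ 0.4971 -0.1857  0.026 ]] [ 0.55693031 -0.13158794  0.026     ] 0.1332473089288776 0.09008015275126922 76.3345683888428
[ 0.56407768 -0.09668858] -13.665431611157203
12.8333 tcp [ 0.563  -0.0921  0.0625] f [-0.2 -0.2 -4.2] w 0.0475
rot [-0.2 -0.2  0.6] d(target axes) [0.0021 0.0042 0.0225]
```

jog_arm(series=[{"x": 0.002,"y": 0.004,"z": 0.006,"rx": 0,"ry": 0,"rz": 0.5},{"x": 0,"y": 0,"z": 0.006,"rx": 0,"ry": 0,"rz": 0},{"x": 0,"y": 0,"z": 0.005,"rx": 0,"ry": 0,"rz": 0},{"x": 0,"y": 0,"z": 0,"rx": 0,"ry": 0,"rz": 0}])

```text
time: 13.17
tool_pos: [0.5659, -0.0974, 0.0461]
ee_rot: [-3.138, -0.007, -0.238]
wrist_force: [0.2, 0.1, -4.9]
width: 0.0476
```

jog_arm(series=[{"x": 0,"y": 0,"z": 0.003,"rx": 0,"ry": 0,"rz": 0},{"x": 0,"y": 0,"z": 0.002,"rx": 0,"ry": 0,"rz": 0},{"x": 0,"y": 0,"z": 0,"rx": 0,"ry": 0,"rz": 0}])

```text
time: 13.42
tool_pos: [0.5657, -0.0974, 0.0401]
ee_rot: [-3.137, -0.007, -0.239]
wrist_force: [0.2, -0.4, -4.6]
width: 0.0478
```

jog_arm(series=[{"x": -0.001,"y": 0,"z": 0.002,"rx": 0,"ry": 0,"rz": 0},{"x": 0,"y": 0,"z": 0.002,"rx": 0,"ry": 0,"rz": 0},{"x": 0,"y": 0,"z": 0,"rx": 0,"ry": 0,"rz": 0}])

```text
time: 13.67
tool_pos: [0.5648, -0.0971, 0.0358]
ee_rot: [-3.137, -0.007, -0.238]
wrist_force: [-0.0, -0.3, -4.4]
width: 0.0477
```

jog_arm(series=[{"x": 0,"y": 0,"z": 0.002,"rx": 0,"ry": 0,"rz": 0},{"x": 0,"y": 0,"z": 0,"rx": 0,"ry": 0,"rz": 0}])

```text
time: 13.83
tool_pos: [0.5648, -0.0971, 0.0337]
ee_rot: [-3.137, -0.007, -0.238]
wrist_force: [0.6, 0.4, -4.6]
width: 0.0476
```

jog_arm(series=[{"x": 0,"y": 0,"z": 0.0015,"rx": 0,"ry": 0,"rz": 0},{"x": 0,"y": 0,"z": 0,"rx": 0,"ry": 0,"rz": 0}])

```text
time: 14.0
tool_pos: [0.5649, -0.0971, 0.0322]
ee_rot: [-3.137, -0.007, -0.238]
wrist_force: [0.3, 0.6, -5.1]
width: 0.0475
```

jog_arm(series=[{"x": 0,"y": 0,"z": 0.0015,"rx": 0,"ry": 0,"rz": 0},{"x": 0,"y": 0,"z": 0,"rx": 0,"ry": 0,"rz": 0}])

```text
time: 14.17
tool_pos: [0.5653, -0.0971, 0.0309]
ee_rot: [-3.138, -0.008, -0.238]
wrist_force: [1.0, -0.6, -3.6]
width: 0.0476
```

jog_arm(series=[{"x": 0,"y": 0,"z": 0.001,"rx": 0,"ry": 0,"rz": 0},{"x": 0,"y": 0,"z": 0,"rx": 0,"ry": 0,"rz": 0}])

```text
time: 14.33
tool_pos: [0.5655, -0.0972, 0.0303]
ee_rot: [-3.138, -0.009, -0.238]
wrist_force: [-0.3, 0.8, -2.2]
width: 0.0477
```

jog_arm(series=[{"x": 0,"y": 0,"z": 0.001,"rx": 0,"ry": 0,"rz": 0},{"x": 0,"y": 0,"z": 0,"rx": 0,"ry": 0,"rz": 0}])

```text
time: 14.5
tool_pos: [0.5657, -0.0972, 0.03]
ee_rot: [-3.138, -0.009, -0.238]
wrist_force: [-1.1, 1.0, -2.5]
width: 0.0476
```

Contact has begun: force has dropped from −4.7 to −2.4 N and the descent is stalling. A little more to seat it.

jog_arm(series=[{"x": 0,"y": 0,"z": 0.0015,"rx": 0,"ry": 0,"rz": 0},{"x": 0,"y": 0,"z": 0,"rx": 0,"ry": 0,"rz": 0}])

```text
time: 14.67
tool_pos: [0.5659, -0.0972, 0.0294]
ee_rot: [-3.138, -0.01, -0.239]
wrist_force: [-1.8, 0.7, -0.3]
width: 0.0478
```

jog_arm(series=[{"x": 0,"y": 0,"z": 0.002,"rx": 0,"ry": 0,"rz": 0},{"x": 0,"y": 0,"z": 0,"rx": 0,"ry": 0,"rz": 0}])

```text
time: 14.83
tool_pos: [0.5663, -0.0973, 0.0288]
ee_rot: [-3.138, -0.011, -0.239]
wrist_force: [-2.6, 1.0, -1.3]
width: 0.0474
```

```bash
python3 - <<'E'
from rel2 import *
s=cams.snapshot("scene"); im=s["img"][:,:,::-1]
cv2.imwrite("pics/s12.png",cv2.resize(im[210:320,290:390],None,fx=5.4,fy=5.4,interpolation=2))
E
```

```text
(no output)
```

View pics/s12.png

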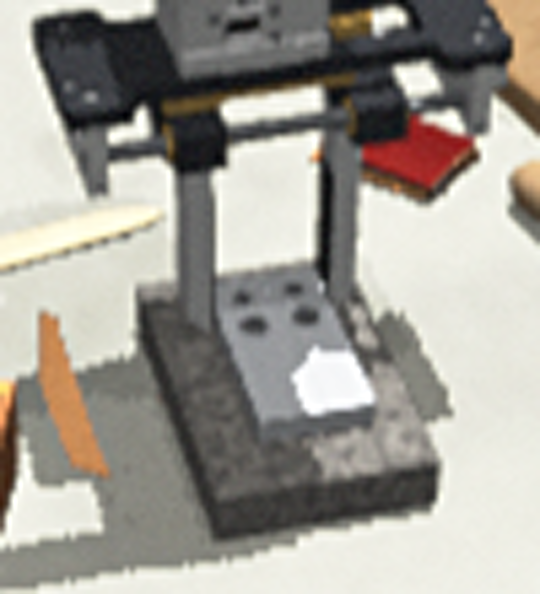

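jog_arm(series=[{"x": 0,"y": 0,"z": 0.002,"rx": 0,"ry": 0,"rz": 0},{"x": 0,"y": 0,"z": 0.002,"rx": 0,"ry": 0,"rz": 0},{"x": 0,"y": 0,"z": 0,"rx": 0,"ry": 0,"rz": 0}])

```text
time: 15.13
tool_pos: [0.5664, -0.0975, 0.029]
ee_rot: [-3.138, -0.011, -0.239]
wrist_force: [-0.8, -0.7, -1.2]
width: 0.0476
```

Stalled with most of the weight on the slab. Releasing gently.

jog_arm(series=[{"x": 0,"y": 0,"z": 0,"rx": 0,"ry": 0,"rz": 0},{"x": 0,"y": 0,"z": 0,"rx": 0,"ry": 0,"rz": 0},{"x": 0,"y": 0,"z": 0,"rx": 0,"ry": 0,"rz": 0},{"x": 0,"y": 0,"z": 0,"rx": 0,"ry": 0,"rz": 0}], claw=0.75)

```text
time: 15.47
tool_pos: [0.569, -0.0984, 0.0299]
ee_rot: [-3.139, -0.018, -0.238]
wrist_force: [-0.6, -0.6, 0.3]
width: 0.0695
```

jog_arm(series=[{"x": 0,"y": 0,"z": -0.005,"rx": 0,"ry": 0,"rz": 0},{"x": 0,"y": 0,"z": -0.02,"rx": 0,"ry": 0,"rz": 0},{"x": 0,"y": 0,"z": -0.035,"rx": 0,"ry": 0,"rz": 0},{"x": 0,"y": 0,"z": -0.035,"rx": 0,"ry": 0,"rz": 0},{"x": 0,"y": 0,"z": -0.03,"rx": 0,"ry": 0,"rz": 0},{"x": 0,"y": 0,"z": 0,"rx": 0,"ry": 0,"rz": 0}])

```text
time: 15.97
tool_pos: [0.565, -0.0979, 0.1566]
ee_rot: [-3.139, -0.011, -0.238]
wrist_force: [0.5, -0.1, 0.0]
width: 0.0706
```

```bash
python3 - <<'E'
from rel2 import *
s=cams.snapshot("wrist"); im=s["img"][:,:,::-1]; cv2.imwrite("pics/w13.png",im); print(s["origin"],s["attitude"])
s=cams.snapshot("scene"); im=s["img"][:,:,::-1]
cv2.imwrite("pics/s13.png",cv2.resize(im[210:320,290:390],None,fx=5.4,fy=5.4,interpolation=2))
print(robot.get_obs()["tool_pos"],robot.get_obs()["width"])
E
```

```text
[ 0.58054799 -0.02953283  0.33585941] [ 2.89858455 -0.00980338 -0.23743149]
[ 0.56248412 -0.0972488   0.15083274] 0.07045185138672505
```

View pics/s13.png

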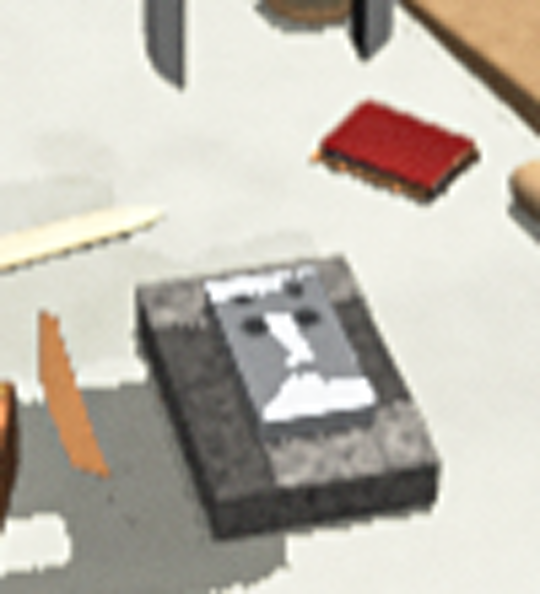

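View pics/w13.png

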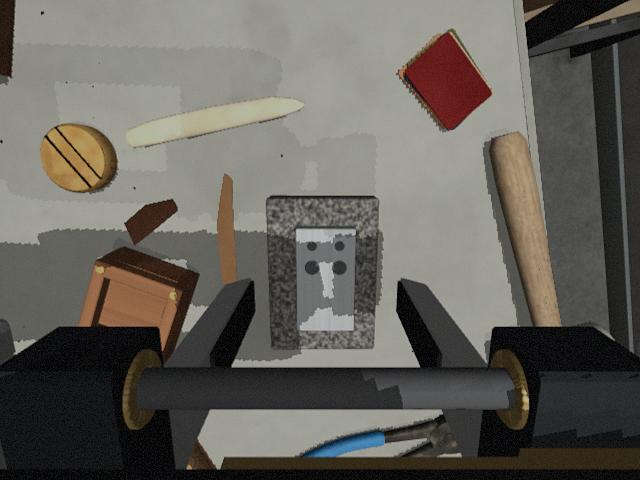

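```bash
python3 - <<'E'
from h import *
s=dict(mtx=np.array([[384.81576334,0,325.29933352],[0,384.81576334,245.93059712],[0,0,1]]),origin=np.array([0.58054799,-0.02953283,0.33585941]),attitude=[2.89858455,-0.00980338,-0.23743149])
def q(px,z):
    W=ray(s,px,z); d=(W[0]+W[1]-W[2]-W[3])/2; return W.mean(0),np.degrees(np.arctan2(d[1],d[0])),np.linalg.norm(d),np.linalg.norm(W[0]-W[1])
a=q([(267,200),(378.5,199),(374.5,348.5),(271,347.5)],.026);b=q([(296,228.5),(355.5,228),(354.5,331),(299,331)],.039)
print(a,b,(b[0]-a[0])[:2])
im=cv2.imread("pics/w13.png"); cv2.imwrite("pics/w13z.png",cv2.resize(im[185:360,255:390],None,fx=3.4,fy=3.4,interpolation=2))
E
```

```text
(array([ 0.55694921, -0.13106902,  0.026     ]), np.float64(76.31913201777706), np.float64(0.13190933739399316), np.float64(0.08981384014083495)) (array([ 0.55986207, -0.13080172,  0.039     ]), np.float64(76.96211108414938), np.float64(0.08802593737725932), np.float64(0.046763613235884516)) [0.00291286 0.0002673 ]
```

View pics/w13z.png

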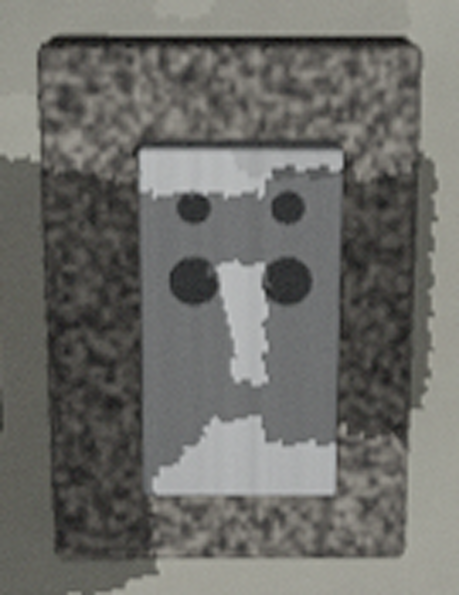

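The plate lies about 3 mm off centre and within 1° of the slab's length, marks up. Its apparent size matches a flat plate, and the robot touches nothing. Handing in.

```bash
python3 - <<'E'
from bench import robot, ticket
print(ticket.close_job(), robot.get_obs()["time"])
E
```

```text
the job is handed in; nothing more can be done
the job is handed in; nothing more can be done
```

The setting plate now lies flat on the granite slab, marks up, and the job is handed in. The last clock reading was about 16 s of the 43 s allowed; no verdict was reported.

**What I did:** I pressed the plate's notch end down with the shut fingers until it stayed propped at about 36–37°. I then gripped it by its sides at the raised end, with the tool tilted to match. After lifting it clear and levelling it, I lowered it in small steps until it touched the slab, let go and drew back upward.

**Last checks:**
- **Centring:** the final wrist picture puts the plate's centre about 3 mm from the slab's centre (limit 15 mm).
- **Alignment:** its length is about 0.6° off the slab's (limit 10°).
- **Flatness:** its measured outline of 88 x 47 mm fits a plate lying flat at slab height, though I did not measure the tilt directly.
- **Slab and bystanders:** the slab's measured position was unchanged after the placing. The bystanders I only judged by eye in the pictures, and the arm did not go near them.
- **Contact:** the fingers were about 12 cm above the slab at hand-in, touching nothing.

**Disagreements:**
- The top and wrist cameras differed by 2–3.5 mm on the block's and slab's positions.
- Two fits of the propped plate's height differed by up to 3.5 mm, so the fingers held only about the lower half of its thickness. The grip did not slip.

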